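# Unlock, load and relock the sample station

## Robot

A 6-joint arm with a two-finger parallel gripper is mounted at the origin on the work surface. World frame = base frame: x ahead of the robot, y to its left, z up, the work surface at z = 0. Lengths are in m, angles in degrees, forces in N, time in s.
With the tool pointing down it reaches from about 0.425 to 0.925 m from the base axis. Payload 12.5 kg.
Tool frame: the origin (TCP) lies on the centre line of the jaws, within the pads' length; the fingertips stand 14 mm ahead of it and the grasp point (between the pads) lies 5 mm behind it (arm.nose_length is the distance from the TCP to the fingertips, in m); z points along the fingers, x is the direction in which the jaws open and shut, and the axes are right-handed (so a half turn about z gives the same grasp; the last joint's range is limited). The gripper opens to 85 mm and grips with 20 to 120 N. Pads are 22 mm wide; open, the fingers measure 114 mm over their backs; the gripper's body (76 mm by 85 mm) begins 54 mm behind the grasp point. The pads swing forward as they close: fully open they stand 13 mm farther back than shut.
Start: joints at [-76.467, 28.126, 89.318, -0, 62.55, -6.05], TCP at [0.21, -0.589, 0.245] pointing down, gripper open.
Joint ranges: [-177.58, 177.58], [-47.91, 125.51], [2.72, 160], [-65.01, 245.01], [3.68, 167.84], [-153.87, 153.87]. Speed limits (degrees/s): [127.2, 127.2, 159.86, 180, 180, 180].

## Interface

Orientations are given as a 3x3 rotation matrix whose columns are the frame's x, y, z axes.
In Python, from bench import readout, cams, job_done, arm gives the robot as it stands.
- The arm moves only by the tool drive_tool, never from a script. Its argument "moves" is a list of rows, each a list of 3 entries, a list of its own where there are three numbers: the opening, from 0 (shut) to 1 (fully open), then the shift along the tool's x, y, z in mm, then the turn, a rotation vector about the tool's x, y, z in rad. In form: [[claw, [tx, ty, tz], [wx, wy, wz]], ...]. A call has 1 to 10 rows; each row is the pose to reach, as a shift and turn from the pose commanded when the call began, along the tool's axes at that moment; what a row does not reach only later rows make up. A row lasts 1/12 s, in which the tool goes at most 41.7 mm and 7.16 degrees, less where a joint would pass 70% of its speed; a pose out of reach is approached as far as the arm can. A call with a gripper value outside its range is refused whole. The fingers move at their own pace and stop on an object; "newtons" is the grip in N (left out, the last holds). Time passes only in rows, so rows that repeat a pose let the fingers close. It gives the time, the measured TCP pose, the force and the opening at its end, in the units of the state.
- readout.sense(): the state, without advancing time (a new reading comes with each control period).
- cams.grab_frame(name): name is "scene" or "side" or "wrist"; returns (picture, depth): 400x640x3 uint8, red, green, blue; 400x640 float32, m along the optical axis (not along the pixel's ray), 0 where there is no reading.
- cams.calibration(name): a dict with "mtx" (3x3 intrinsics, pixels), "k1" (the pictures are not rectified: a ray, as slopes to the right and down, at radius r is drawn at 1 + k1 r^2 times it, then the intrinsics apply), "world_to_cam" (4x4, takes a point from world to camera coordinates). Camera axes: x right, y up, looking along -z (the intrinsics and any distortion apply to the point x, -y, -z); pixel columns grow to the right and rows downward; lengths in m; the calibration is good to about 2 mm. A picture is of the moment at which its call begins: read the wrist's pose just before it. calibration takes no time and is no camera call; for the wrist camera it gives the pose at the moment of the call.
- job_done(): hands the job in, once; it reports no verdict.
The state is a dict: "time_s": time; "joint_positions": joint angles; "joint_velocities": joint speeds; "joint_efforts": joint torques, N m; "ee_pos": TCP position; "ee_rot": TCP orientation; "ft_force": force on the tool from outside, world axes, zero at the start; "wrist_torque": the same for the moment, N m; "finger_gap": finger opening in m.
Only numpy, scipy, OpenCV 4.12 (cv2) and the standard library are available. Lean on these libraries where they do the work, as an engineer would, in place of code of your own. Each camera call takes 0.05 s, during which the arm holds its last target. There are 200 camera calls.

## Task

The sample station is shut and locked: with the blade of the cam key, never with bare fingers, turn its slotted cam lock a quarter turn anticlockwise to unlock it, slide the cover fully open and stand every small amber sample jar that stands on the bench upright in the compartment. Slide the cover fully shut, only then lock it again by turning the cam a quarter turn clockwise with the key until it seats, and leave the key standing fully home in its holder. Leave the other things on the bench where they are.

Things in the scene. Friction and masses are not known exactly. Their poses are not given: they have to be found in the camera images.
- jar1_center (a point): centre of a sample jar: an upright closed cylinder of amber glass with a white cap, 36 mm across and 34 mm tall (this point 17 mm above its base), heavy at the base, about 60 g. All sample jars are alike; two to four are present.
- jar2_center (a point): centre of a sample jar: an upright closed cylinder of amber glass with a white cap, 36 mm across and 34 mm tall (this point 17 mm above its base), heavy at the base, about 60 g. All sample jars are alike; two to four are present.
- jar3_center (a point): centre of a sample jar: an upright closed cylinder of amber glass with a white cap, 36 mm across and 34 mm tall (this point 17 mm above its base), heavy at the base, about 60 g. All sample jars are alike; two to four are present.
- jar4_center (a point): centre of a sample jar: an upright closed cylinder of amber glass with a white cap, 36 mm across and 34 mm tall (this point 17 mm above its base), heavy at the base, about 60 g. All sample jars are alike; two to four are present.
- station: white conditioning station, a fixed box 130 x 470 mm, 50 mm high; origin at the centre of its underside. Axes: x across it (away from the robot), y along it towards the cam lock, z up. The -y part is a solid flat deck where the open cover lies, then the compartment, then the cam lock. Guide rails 4 mm wide, 8 mm high run along both long top edges.
- compartment_floor (a point): centre of the compartment's floor, 8 mm above the bench, 77 mm along the station's +y; axes as the station's. The compartment is open on top, 110 mm along x, 200 mm along y and 42 mm deep.
- cover_handle (a point): grip point on the black handle bar at the middle of the flat grey cover. The bar is 50 mm along the station's x, 12 mm along y and rises 38 mm above the cover; this point is on its middle line, 25 mm above the cover's upper face. Axes as the station's. The cover is 120 (x) x 204 (y) x 5 mm, its upper face 57 mm above the bench.
- cover (a joint): travel of the cover along the station's +y, m: 0 = fully open, on the deck, compartment free; 0.20 = fully shut against its stop over the compartment, as it starts (within 7 mm). About 1.5 N of friction; it stays where it is left.
- cam_slot (a point): centre of the slot's floor in the steel cam lock, on its vertical axis, 62 mm above the bench. The cam head, 36 mm across, has one straight slot over its full diameter, 7 mm wide, 10 mm deep, open at the top and both ends. This frame turns with the cam: x along the slot and the latch tongue (an arm 14 mm wide, out to 44 mm from the axis, just below the slot's floor), z up.
- cam (a joint): cam angle, rad, growing clockwise seen from above: 0 = unlocked, slot and tongue across the station, tongue pointing away from the robot; 1.57 = seated at its stop, slot and tongue along the station, tongue over the edge of the shut cover. Friction about 0.06 N m; it stays where it is left. It starts locked.
- key_grip (a point): grip point on the cam key, 46 mm above the tip of its blade; x along the blade's width, y across its thickness, z up. From the tip up: steel blade 28 x 3 mm, 14 mm long; steel collar 44 x 24 x 6 mm; black flat handle 40 mm (x) by 12 mm (y), 50 mm high. 90 g. It starts upright in its holder, the collar on the holder's top.
- holder_slot (a point): centre of the mouth of the slot in the key holder's top, 40 mm above the bench; x along the slot, z up. The holder is a fixed grey block 90 x 70 x 40 mm; the slot is 35 x 10 mm and 22 mm deep. With the key home its grip point is 32 mm above this point.
- by_amber: amber reagent bottle, 60 mm across and 130 mm tall, bystander; origin at the centre of its underside
- by_beaker: glass beaker, 70 mm across and 85 mm tall, bystander; origin at the centre of its underside
- by_flask: small white bottle, 44 mm across and 80 mm tall, with a black cap, standing among the jars; bystander; origin at the centre of its underside
- by_spatula: spatula 160 mm long lying on the bench, bystander, its origin near the middle of its length
- by_tipbox: grey box 100 x 75 x 50 mm, bystander; origin at the centre of its underside
- by_jar: wide white jar 60 mm across and 60 mm tall, bystander; origin at the centre of its underside
- by_pad: note pad 100 x 70 x 12 mm, bystander; origin at the centre of its underside
Things that resemble listed ones, but are neither listed nor needed, are in the scene too. What is shaped like the part that bears jar2_center but black, blue or green is not meant.

How it is judged (in metres and radians):
On the way, in this order (a step that is already met when the one before it is completed fails the run):
1. the key's blade turns the cam back to unlocked (value of joint cam below 0.12 rad and contact force between key and cam above 0.1 N).
2. every sample jar stands upright on the compartment's floor (x of jar1_center in the frame of compartment_floor between -0.055 and 0.055 m and y of jar1_center in the frame of compartment_floor between -0.1 and 0.1 m and z of each of jar1_center, jar2_center, jar3_center, jar4_center in the frame of compartment_floor below 0.023 m and angle between each of jar1_center, jar2_center, jar3_center, jar4_center's own z axis and vertical below 0.2 rad and x of jar2_center in the frame of compartment_floor between -0.055 and 0.055 m and y of jar2_center in the frame of compartment_floor between -0.1 and 0.1 m and x of jar3_center in the frame of compartment_floor between -0.055 and 0.055 m and y of jar3_center in the frame of compartment_floor between -0.1 and 0.1 m and x of jar4_center in the frame of compartment_floor between -0.055 and 0.055 m and y of jar4_center in the frame of compartment_floor between -0.1 and 0.1 m), for 0.2 s.
3. the cover is fully shut over the jars (all of step 2 and value of joint cover above 0.195 m), for 0.2 s.
4. the key's blade turns the cam until it seats, with the cover shut (value of joint cover above 0.195 m and value of joint cam above 1.49 rad and contact force between key and cam above 0.1 N).
At the end, for the whole second after the job is handed in: Every jar present is in the compartment, upright within 0.2 rad and down on its floor; the cover is at 0.195 m or more; the cam at 1.49 rad or more; the key stands in its holder within 8 mm of the slot's centre, its collar within 4 mm of the holder's top, upright within 0.1 rad, at rest (all of step 3 and value of joint cam above 1.49 rad and horizontal distance between key_grip and holder_slot below 0.008 m and z of key_grip in the frame of holder_slot between 0.027 and 0.036 m and angle between key_grip's own z axis and vertical below 0.1 rad and linear speed of key below 0.02 m/s and velocity of joint cover below 0.01 m/s); the robot touches nothing.
It fails at once if the cover is away from its shut place while the cam is not unlocked (value of joint cam above 0.4 rad and value of joint cover below 0.185 m).
It fails at once if the fingers turn the cam directly (contact force between the fingers and cam above 1.5 N).
It fails at once if another thing on the bench is moved more than 50 mm or knocked over (distance of any of by_amber, by_beaker, by_flask, by_spatula, by_tipbox, by_jar, by_pad from where it was at the start of the episode above 0.05 m or angle between any of by_amber, by_beaker, by_flask, by_tipbox, by_jar's own z axis and vertical above 0.6 rad).
Of jar1, jar2, jar3, jar4 only 2 to 4 are there at a start; the rules pass over those that are not, and their reading is None.
At some moment in a run one of jar1, jar2, jar3, jar4 may be knocked a few centimetres aside while the robot is not near it.
It also fails if it takes over 210 s, if anything falls off the work surface, if the arm or the gripper's body presses on something with over 40 N, if the wrist force passes 120 N, or if a joint passes its speed limit or range.

## Working session

There is one attempt and no reset: what is moved stays moved. The work goes in short steps, Python scripts to look and compute and a tool call to move; the robot and the scene stay as the last step left them, time stands still between calls to the robot, and variables do not carry over. Pictures are saved under pics/ and viewed, about 12 in all and at most 16, crops included, and the job is handed in when it is done.

Besides the shell and the picture viewer there is one more tool, called after ">>>" by a JSON object that holds its "name" and its "arguments". drive_tool: Moves the arm, as the interface text tells. Its arguments: {"type":"object","properties":{"moves":{"type":"array"},"newtons":{"type":"number"}},"required":["moves"]}

```bash
ls; mkdir -p pics; cat > h.py <<'E'
import numpy as np, cv2
from bench import readout, cams, job_done, arm
def grab(n):
    c=cams.calibration(n); p,d=cams.grab_frame(n); return p,d,c
def save(p,name): cv2.imwrite('pics/'+name,cv2.cvtColor(p,cv2.COLOR_RGB2BGR))
def ray(c,u,v):
    K=c['mtx']; k=c['k1']; x=(u-K[0][2])/K[0][0]; y=(v-K[1][2])/K[1][1]
    rd=np.hypot(x,y); r=rd
    for _ in range(20): r=rd/(1+k*r*r)
    s=r/rd if rd>0 else 1
    T=np.linalg.inv(np.array(c['world_to_cam'])); d=T[:3,:3]@np.array([x*s,-y*s,-1.0]); return T[:3,3],d
def onz(c,u,v,z):
    o,d=ray(c,u,v); return o+d*(z-o[2])/d[2]
def ond(c,u,v,dep):
    o,d=ray(c,u,v); return o+d*dep
def proj(c,P):
    q=np.array(c['world_to_cam'])@np.r_[P,1]; x,y=q[0]/-q[2],-q[1]/-q[2]; s=1+c['k1']*(x*x+y*y)
    K=c['mtx']; return K[0][0]*x*s+K[0][2],K[1][1]*y*s+K[1][2]
def shift(goal,s=None):
    "tool-axis shift in mm from the present pose to world goal"
    s=s or readout.sense(); return np.round(np.array(s['ee_rot']).T@(np.array(goal)-np.array(s['ee_pos']))*1000,1)
E
python3 - <<'E'
from h import *
for n in ('scene','side'):
    p,d,c=grab(n); save(p,n+'0.png'); np.savez('pics/'+n+'0.npz',p=p,d=d); print(n,np.array(c['mtx']).round(1).tolist(),c['k1'],np.linalg.inv(c['world_to_cam']).round(3).tolist())
s=readout.sense(); print(s, arm.nose_length)
E
```

```text
pics
scene [[372.4, 0.0, 322.5], [0.0, 372.4, 193.0], [0.0, 0.0, 1.0]] 0.008840591400300324 [[-0.738, -0.49, 0.464, 1.155], [0.675, -0.522, 0.522, 0.622], [-0.014, 0.698, 0.716, 0.967], [0.0, 0.0, 0.0, 1.0]]
side [[468.8, 0.0, 322.3], [0.0, 468.8, 197.8], [0.0, 0.0, 1.0]] 0.035020690242512094 [[0.987, 0.087, -0.139, 0.401], [-0.163, 0.617, -0.77, -0.956], [0.018, 0.782, 0.623, 0.831], [0.0, 0.0, 0.0, 1.0]]
{'time_s': 0.1, 'joint_positions': array([-7.64677624e+01,  2.81635162e+01,  8.93458291e+01,  1.06877276e-03,
        6.25498263e+01, -6.05234484e+00]), 'joint_velocities': array([-0.04481635, -0.21229765, -0.17309488, -0.08065635,  0.01015165,
       -0.0533208 ]), 'joint_efforts': array([ 2.80526954e-03, -6.19447660e+01, -2.62025946e+01, -1.52412126e-04,
        2.88617477e-03, -2.69159943e-05]), 'ee_pos': array([ 0.2094626 , -0.58866689,  0.2447604 ]), 'ee_rot': array([[ 3.35189836e-01, -9.42150584e-01, -2.25559374e-04],
       [-9.42150053e-01, -3.35189889e-01,  1.00794252e-03],
       [-1.02523886e-03, -1.25341312e-04, -9.99999467e-01]]), 'ft_force': array([ 0.41132693, -0.48646622,  0.58891645]), 'wrist_torque': array([-0.03879603,  0.04411927, -0.03699217]), 'finger_gap': 0.08534200012158623} 0.014
```

View pics/scene0.png

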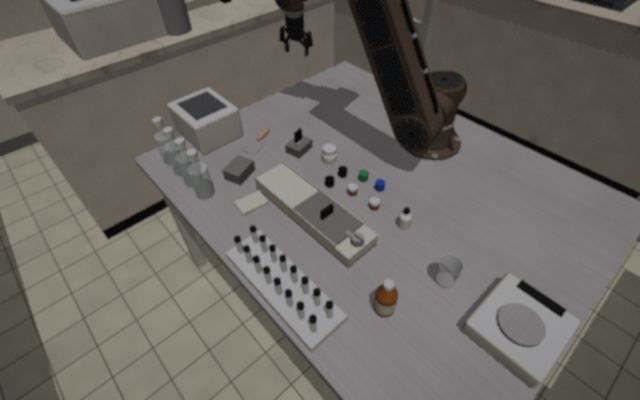

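View pics/side0.png

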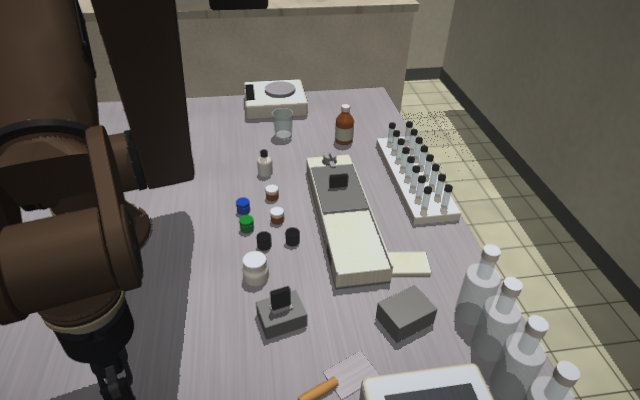

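Candidates for jars: the side view shows amber/white-capped at (272,192) and (277,215), blue (243,206), green (247,224), and black (264,241) and (293,237). The white wide jar at (255,267) and the flask at (264,163) are bystanders. The key is at (282,305), in its holder. I'll check these in one close crop.

```bash
python3 - <<'E'
from h import *
a=np.load('pics/scene0.npz')['p'][120:270,250:420]; b=np.load('pics/side0.npz')['p'][145:335,225:395]
A=cv2.resize(a,None,fx=2.3,fy=2.3,interpolation=cv2.INTER_CUBIC);B=cv2.resize(b,None,fx=2.3,fy=2.3,interpolation=cv2.INTER_CUBIC)
m=np.zeros((max(A.shape[0],B.shape[0]),A.shape[1]+B.shape[1],3),np.uint8);m[:A.shape[0],:A.shape[1]]=A;m[:B.shape[0],A.shape[1]:]=B;save(m,'crop1.png')
for n in('scene','side'):
    z=np.load(f'pics/{n}0.npz');p=z['p'];d=z['d'];c=cams.calibration(n)
    h=cv2.cvtColor(p,cv2.COLOR_RGB2HSV);mk=((h[...,0]<18)&(h[...,1]>110)&(h[...,2]>50)).astype(np.uint8)
    _,_,st,ce=cv2.connectedComponentsWithStats(mk)
    for s,e in zip(st[1:],ce[1:]):
        if s[4]>12: print(n,s,e.round(1),onz(c,*e,0.017).round(3),ond(c,*e,d[int(e[1]),int(e[0])]).round(3))
c=cams.calibration('side');d=np.load('pics/side0.npz')['d']
for t,u,v in [('keytop',281,291),('key',281,300),('covh',339,181),('cam',330,160),('holderTL',257,303),('st NE',352,157),('st NW',308,160),('st SW',332,282),('st SE',388,276),('white jar',255,258),('flask',264,155),('pad',410,263),('tipbox',406,300)]:
    print(t,ond(c,u,v,d[v,u]).round(3))
E
```

```text
scene [259 130   9   9  24] [263.2 133.9] [ 0.487 -0.499  0.017] [ 0.486 -0.501  0.016]
scene [349 192   7   3  13] [351.8 193.3] [0.465 0.002 0.017] [0.465 0.002 0.016]
scene [370 206   8   4  17] [373.4 207.5] [0.46  0.1   0.017] [0.462 0.102 0.02 ]
scene [376 286  21  20 299] [385.8 296.6] [0.684 0.349 0.017] [0.722 0.371 0.094]
side [336 112  17  17 237] [344.2 120.7] [0.73  0.47  0.017] [0.699 0.338 0.093]
side [336 140  16   5  45] [343.4 142.2] [0.698 0.33  0.017] [0.7   0.335 0.014]
side [266 193  12   8  60] [272.2 197. ] [0.445 0.074 0.017] [0.445 0.073 0.018]
side [271 217  12   7  64] [276.5 220.3] [ 0.448 -0.026  0.017] [ 0.448 -0.027  0.018]
side [298 377  40  23 378] [319.2 389.8] [ 0.485 -0.506  0.017] [ 0.485 -0.507  0.018]
keytop [ 0.434 -0.333  0.098]
key [ 0.433 -0.336  0.074]
covh [0.625 0.038 0.081]
cam [0.623 0.165 0.064]
holderTL [ 0.383 -0.309  0.04 ]
st NE [0.713 0.259 0.005]
st NW [0.562 0.193 0.051]
st SW [ 0.557 -0.242  0.001]
st SE [ 0.682 -0.264  0.026]
white jar [ 0.386 -0.198  0.061]
flask [0.434 0.204 0.073]
pad [ 0.75  -0.222  0.015]
tipbox [ 0.694 -0.354  0.048]
```

View pics/crop1.png

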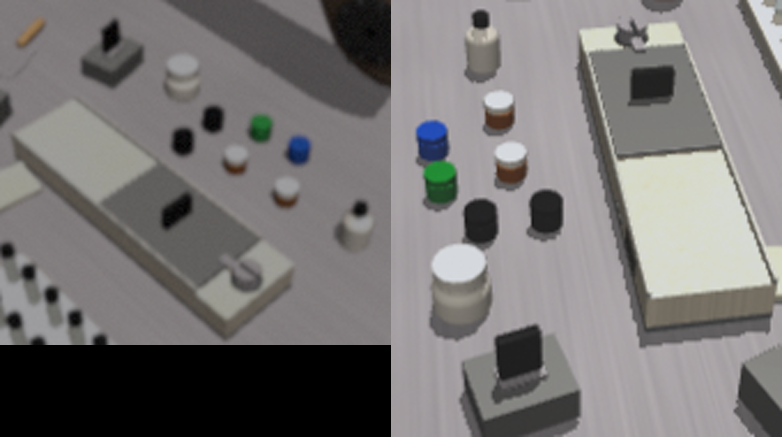

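Two amber jars are confirmed, near (0.456, 0.085) and (0.457, -0.013). The blue, green and two black ones are decoys. Next I'll get yaws from the depth data and compute the approach.

```bash
cat >> h.py <<'E'
def cloud(d,c):
    K=np.array(c['mtx']); v,u=np.mgrid[:400,:640]; x=(u-K[0,2])/K[0,0]; y=(v-K[1,2])/K[1,1]; rd=np.hypot(x,y); r=rd.copy()
    for _ in range(10): r=rd/(1+c['k1']*r*r)
    s=np.where(rd>0,r/np.maximum(rd,1e-9),1); T=np.linalg.inv(np.array(c['world_to_cam']))
    P=np.stack([x*s*d,-y*s*d,-d],-1)@T[:3,:3].T+T[:3,3]; P[d<=0]=9; return P
def rect(P,lo,hi):
    m=np.all((P>lo)&(P<hi),-1); q=P[m]; (c,s,a)=cv2.minAreaRect((q[:,:2]*1000).astype(np.float32)); return np.round(c,1),np.round(s,1),round(a,1),len(q),q[:,2].mean().round(4)
E
python3 - <<'E'
from h import *
for n in('scene','side'):
    d=np.load(f'pics/{n}0.npz')['d'];c=cams.calibration(n);P=cloud(d,c)
    print(n,'holder',rect(P,[.36,-.42,.037],[.5,-.26,.043]))
    print(' key',rect(P,[.38,-.39,.060],[.49,-.28,.1]))
    print(' keytop',rect(P,[.38,-.39,.093],[.49,-.28,.1]))
    print(' station',rect(P,[.5,-.35,.046],[.75,.33,.060]))
    print(' coverhandle',rect(P,[.57,-.02,.075],[.7,.09,.1]))
    print(' cam',rect(P,[.57,.11,.067],[.7,.22,.085]))
    print(' tongue/cam',rect(P,[.57,.08,.059],[.7,.22,.085]))
    for t,g in [('A',(.457,.085)),('B',(.458,-.013))]: print(t,rect(P,[g[0]-.03,g[1]-.03,.03],[g[0]+.03,g[1]+.03,.04]))
print(np.linalg.inv(cams.calibration('wrist')['world_to_cam']).round(3)); print(np.array(cams.calibration('wrist')['mtx']).round(0)); print(shift([.434,-.333,.25]))
E
```

```text
scene holder (array([ 435. , -328.8]), array([92.6, 71.7]), 13.3, 161, np.float64(0.0402))
 key (array([ 434.8, -327.6]), array([42.1, 15.1]), 13.9, 78, np.float64(0.0825))
 keytop (array([ 435.5, -325.6]), array([34.2, 14.5]), 21.9, 23, np.float64(0.0965))
 station (array([630.4, -73.8]), array([166.6, 565.5]), 4.9, 4006, np.float64(0.0534))
 coverhandle (array([625.7,  43.8]), array([54.9, 15.3]), 1.4, 104, np.float64(0.0886))
 cam (array([625.8, 177.7]), array([35.5, 34.5]), 12.4, 92, np.float64(0.0717))
 tongue/cam (array([630.5, 139. ]), array([117.5, 120.6]), 89.8, 249, np.float64(0.065))
A (array([447.9,  92.1]), array([33.5, 32.3]), 0.1, 69, np.float64(0.0339))
B (array([453.9,  -6.2]), array([34.9, 32. ]), 44.4, 59, np.float64(0.0336))
side holder (array([ 432.4, -329.3]), array([91.2, 74.2]), 12.9, 809, np.float64(0.0403))
 key (array([ 431.5, -330. ]), array([40.2, 16.1]), 16.7, 330, np.float64(0.0835))
 keytop (array([ 431.9, -329.5]), array([40.1, 13.8]), 10.5, 111, np.float64(0.0969))
 station (array([633.1, -14.4]), array([169.5, 677.6]), 2.7, 5279, np.float64(0.0537))
 coverhandle (array([624. ,  42.9]), array([49., 18.]), 1.3, 169, np.float64(0.0885))
 cam (array([624.2, 174.7]), array([36.6, 48.6]), 33.5, 79, np.float64(0.0732))
 tongue/cam (array([629.2, 139.8]), array([120. , 117.7]), 0.9, 433, np.float64(0.0633))
A (array([446.8,  90. ]), array([35.8, 38.3]), 34.8, 101, np.float64(0.0354))
B (array([450.6,  -9.2]), array([34. , 37.1]), 5.1, 113, np.float64(0.0356))
[[ 0.335  0.903  0.269  0.278]
 [-0.942  0.322  0.094 -0.566]
 [-0.001 -0.285  0.959  0.373]
 [ 0.     0.     0.     1.   ]]
[[353.   0. 320.]
 [  0. 353. 205.]
 [  0.   0.   1.]]
[-165.6 -297.2   -5. ]
```

>>> {"name": "drive_tool", "arguments": {"moves": [[0.6, [-170, -298, 45], [0, 0, 0.115]], [0.6, [-170, -298, 45], [0, 0, 0.115]], [0.6, [-170, -298, 45], [0, 0, 0.115]], [0.6, [-170, -298, 45], [0, 0, 0.115]], [0.6, [-170, -298, 45], [0, 0, 0.115]], [0.6, [-170, -298, 45], [0, 0, 0.115]], [0.6, [-170, -298, 45], [0, 0, 0.115]], [0.6, [-170, -298, 45], [0, 0, 0.115]], [0.6, [-170, -298, 45], [0, 0, 0.115]], [0.6, [-170, -298, 45], [0, 0, 0.115]]]}}

```text
time_s: 0.93
ee_pos: [0.4348, -0.3263, 0.1997]
ee_rot: [[0.229, -0.974, -0.001], [-0.974, -0.229, 0.001], [-0.001, 0.0, -1.0]]
ft_force: [-0.1, -0.1, -0.9]
finger_gap: 0.0513
```

```bash
python3 - <<'E'
from h import *
p,d,c=grab('wrist'); save(p,'w1.png'); P=cloud(d,c); s=readout.sense()
print(s['ee_pos'].round(4),np.degrees(np.arctan2(s['ee_rot'][1,0],s['ee_rot'][0,0])).round(2),s['finger_gap'])
print('holder',rect(P,[.36,-.42,.036],[.5,-.26,.044])); print('keytop',rect(P,[.38,-.39,.091],[.49,-.28,.101])); print('key',rect(P,[.38,-.39,.06],[.49,-.28,.101])); print('collar',rect(P,[.38,-.39,.0445],[.49,-.28,.049]))
E
```

```text
[ 0.4339 -0.3278  0.2   ] -76.84 0.05139193337106562
holder (array([ 431.7, -330.9]), array([90.9, 70.2]), 12.9, 6746, np.float64(0.0399))
keytop (array([ 432.1, -330.9]), array([40.1, 12. ]), 13.0, 968, np.float64(0.0956))
key (array([ 432.1, -330.8]), array([40.1, 12. ]), 13.0, 1114, np.float64(0.0931))
collar (array([ 432.2, -331. ]), array([44. , 23.7]), 12.9, 658, np.float64(0.0459))
```

View pics/w1.png

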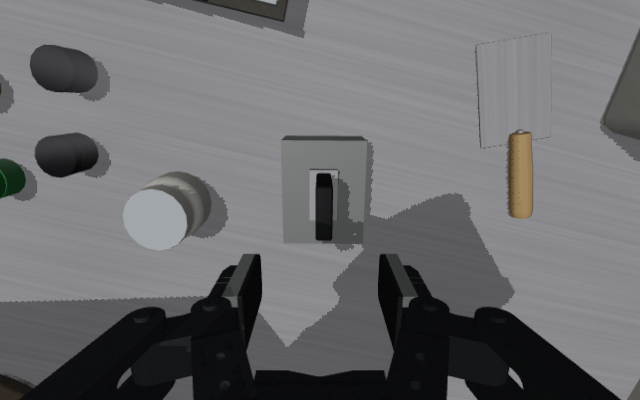

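Wrist view: the key top shows at (323,207) in the holder, and depth gives the key at (0.4321, -0.3309) with yaw 13.0°. Going down to grip it.

>>> {"name": "drive_tool", "arguments": {"moves": [[0.6, [2, 2, 40], [0, 0, 0.003]], [0.6, [2, 2, 80], [0, 0, 0.003]], [0.6, [2, 2, 115], [0, 0, 0.003]], [0.6, [2, 2, 131], [0, 0, 0.003]], [0.6, [2, 2, 131], [0, 0, 0.003]], [0.0, [2, 2, 131], [0, 0, 0.003]], [0.0, [2, 2, 131], [0, 0, 0.003]], [0.0, [2, 2, 131], [0, 0, 0.003]], [0.0, [2, 2, 131], [0, 0, 0.003]], [0.0, [2, 2, 131], [0, 0, 0.003]]], "newtons": 60}}

```text
time_s: 1.82
ee_pos: [0.4321, -0.332, 0.071]
ee_rot: [[0.222, -0.975, 0.002], [-0.975, -0.222, -0.002], [0.003, -0.001, -1.0]]
ft_force: [-2.2, -1.6, 7.2]
finger_gap: 0.0116
```

>>> {"name": "drive_tool", "arguments": {"moves": [[0, [0, 0, -20], [0, 0, 0]], [0, [0, 0, -50], [0, 0, 0]], [0, [0, 0, -85], [0, 0, 0]], [0, [0, 0, -110], [0, 0, 0]], [0, [0, 0, -110], [0, 0, 0]], [0, [0, 0, -110], [0, 0, 0]]]}}

```text
time_s: 2.32
ee_pos: [0.4321, -0.3314, 0.1812]
ee_rot: [[0.222, -0.975, 0.003], [-0.975, -0.222, -0.003], [0.003, -0.002, -1.0]]
ft_force: [-1.0, -0.2, -1.4]
finger_gap: 0.0115
```

```bash
python3 - <<'E'
from h import *
s=readout.sense(); print(s['ee_pos'],s['finger_gap'],s['ft_force'],s['ee_rot'].round(4).tolist(),s['time_s'],s['joint_positions'].round(1))
print(shift([.625,.177,.178]))
print(np.arctan2(s['ee_rot'][1,0],s['ee_rot'][0,0]))
E
```

```text
[ 0.43210575 -0.33144364  0.18124785] 0.011517505119189194 [-0.97011357 -0.17880526 -1.35581535] [[0.2221, -0.975, 0.0029], [-0.975, -0.2221, -0.0029], [0.0035, -0.0021, -1.0]] 2.3167 [-44.4  26.  104.9  -0.   48.9  32.7]
[-452.9 -301.     2.3]
-1.3467915945005782
```

>>> {"name": "drive_tool", "arguments": {"moves": [[0, [-30, -20, -6], [0, 0, -0.11]], [0, [-64, -46, -6], [0, 0, -0.23]], [0, [-98, -72, -6], [0, 0, -0.35]], [0, [-132, -98, -6], [0, 0, -0.47]], [0, [-166, -124, -6], [0, 0, -0.59]], [0, [-200, -150, -6], [0, 0, -0.71]], [0, [-234, -176, -6], [0, 0, -0.83]], [0, [-268, -202, -6], [0, 0, -0.95]], [0, [-302, -228, -6], [0, 0, -1.07]], [0, [-336, -254, -6], [0, 0, -1.19]]]}}

```text
time_s: 3.15
ee_pos: [0.6006, 0.0457, 0.1841]
ee_rot: [[0.989, -0.15, -0.002], [-0.15, -0.989, -0.0], [-0.002, 0.0, -1.0]]
ft_force: [1.6, -0.7, -1.1]
finger_gap: 0.0114
```

>>> {"name": "drive_tool", "arguments": {"moves": [[0, [38, -30, 0], [0, 0, -0.11]], [0, [38, -35, 0], [0, 0, -0.18]], [0, [38, -35, 0], [0, 0, -0.18]], [0, [38, -35, 0], [0, 0, -0.18]]]}}

```text
time_s: 3.48
ee_pos: [0.6429, 0.0725, 0.1837]
ee_rot: [[1.0, 0.022, -0.003], [0.022, -1.0, -0.0], [-0.003, 0.0, -1.0]]
ft_force: [-0.4, -0.2, -1.3]
finger_gap: 0.0112
```

```bash
python3 - <<'E'
from h import *
p,d,c=grab('wrist'); save(p,'w2.png'); np.savez('pics/w2.npz',p=p,d=d,w=c['world_to_cam']); P=cloud(d,c); s=readout.sense()
print(s['ee_pos'].round(4),np.degrees(np.arctan2(s['ee_rot'][1,0],s['ee_rot'][0,0])).round(2),s['finger_gap'],s['joint_positions'].round(1))
print('camtop',rect(P,[.58,.13,.069],[.67,.23,.076])); print('handle',rect(P,[.57,-.02,.088],[.7,.085,.1]));
print('slotfloor+',rect(P,[.60,.15,.06],[.65,.2,.066]))
m=np.all((P>[.56,-.2,.055])&(P<[.70,.16,.0595]),-1);print('cover',rect(P,[.55,-.2,.0555],[.70,.16,.0595]))
print('cam px',proj(c,[.625,.177,.072]))
E
```

```text
[0.6427 0.0718 0.1841] 1.2 0.011530288367793864 [ 0.5 33.5 89.7 -0.  57.  -0.7]
camtop (array([622.9, 176.9]), array([35.3, 34.4]), 4.3, 2141, np.float64(0.072))
handle (array([612.3,  43.2]), array([27.3, 11.8]), 0.0, 677, np.float64(0.094))
slotfloor+ (array([624.1, 172.9]), array([45.6, 35.3]), 88.0, 1044, np.float64(0.0622))
cover (array([623.7,  49.6]), array([130.8, 217.9]), 0.2, 25952, np.float64(0.057))
cam px (np.float64(295.53029376362343), np.float64(44.724154126732316))
```

View pics/w2.png

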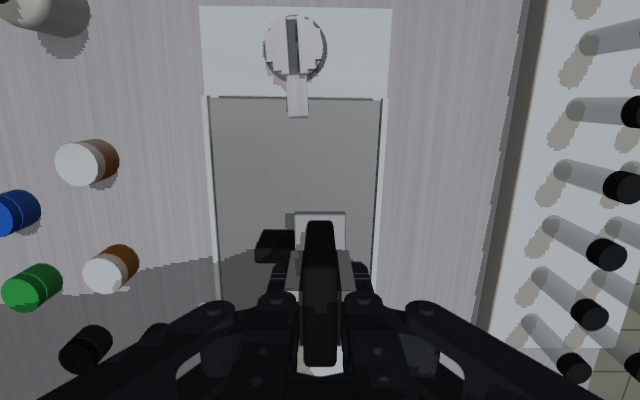

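Wrist view: the cam head is at (295,47), with its slot and tongue running along the station. The key is held with its collar near (320,265). I'll fit the slot's line and where the key sits relative to the TCP.

```bash
python3 - <<'E'
from h import *
z=np.load('pics/w2.npz');c=dict(cams.calibration('wrist'));c['world_to_cam']=z['w'];P=cloud(z['d'],c);t=readout.sense()['ee_pos']
r=np.hypot(P[...,0]-.6229,P[...,1]-.1769)
q=P[(r<.0165)&(P[...,2]>.0605)&(P[...,2]<.0645)];print(len(q),'slot x mean',q[:,0].mean(),'range',q[:,0].min(),q[:,0].max(),np.polyfit(q[:,1]-.1769,q[:,0],1))
q=P[(abs(P[...,0]-.6229)<.012)&(P[...,1]<.155)&(P[...,1]>.12)&(P[...,2]>.0595)&(P[...,2]<.066)];print('tongue',q.mean(0),q.min(0),q.max(0))
# rails/station direction: cover edge points
v=P[(P[...,2]>.0555)&(P[...,2]<.0585)&(P[...,1]<.13)&(P[...,1]>.0)]
q=P[(abs(P[...,0]-t[0])<.03)&(abs(P[...,1]-t[1])<.04)&(P[...,2]>.12)&(P[...,2]<.16)]
for lo in np.arange(.135,.16,.003):
    k=q[(q[:,2]>lo)&(q[:,2]<=lo+.003)]
    if len(k)>20: print(lo.round(3),len(k),(k.min(0)-t).round(4),(k.max(0)-t).round(4))
E
```

```text
544 slot x mean 0.6226295478497386 range 0.6182541921818473 0.6372428259692657 [-0.07225038  0.62264954]
tongue [0.62530123 0.14418483 0.06148753] [0.61279941 0.12837037 0.05952143] [0.63308367 0.15499887 0.06357078]
0.153 90 [-0.012   0.0211 -0.031 ] [ 0.0115  0.0225 -0.0281]
0.156 835 [-0.0123  0.0039 -0.0281] [ 0.0118  0.0225 -0.0251]
0.159 211 [-0.0121  0.0045 -0.0251] [ 0.0114  0.0222 -0.0241]
```

>>> {"name": "drive_tool", "arguments": {"moves": [[0, [-6, -35, 0], [0, 0, -0.05]], [0, [-12, -70, 0], [0, 0, -0.05]], [0, [-17.5, -105, 0], [0, 0, -0.05]], [0, [-17.5, -105.2, 20], [0, 0, -0.05]], [0, [-17.5, -105.2, 45], [0, 0, -0.05]], [0, [-17.5, -105.2, 45], [0, 0, -0.05]], [0, [-17.5, -105.2, 45], [0, 0, -0.05]]]}}

```text
time_s: 4.12
ee_pos: [0.6229, 0.1758, 0.1397]
ee_rot: [[0.997, 0.071, -0.003], [0.071, -0.997, -0.001], [-0.003, 0.0, -1.0]]
ft_force: [0.5, 0.4, -0.2]
finger_gap: 0.0114
```

```bash
python3 - <<'E'
from h import *
s=readout.sense();print(s['ee_pos'],s['ft_force'],np.degrees(np.arctan2(s['ee_rot'][1,0],s['ee_rot'][0,0])),shift([.6227,.1765,.1085]))
p,d,c=grab('side'); save(cv2.resize(p[90:190,270:400],None,fx=5,fy=5,interpolation=cv2.INTER_CUBIC),'s3.png')
E
```

```text
[0.62290354 0.17576373 0.13966462] [ 0.46169218  0.41872066 -0.23252943] 4.052253648794269 [-0.1 -0.8 31.2]
```

View pics/s3.png

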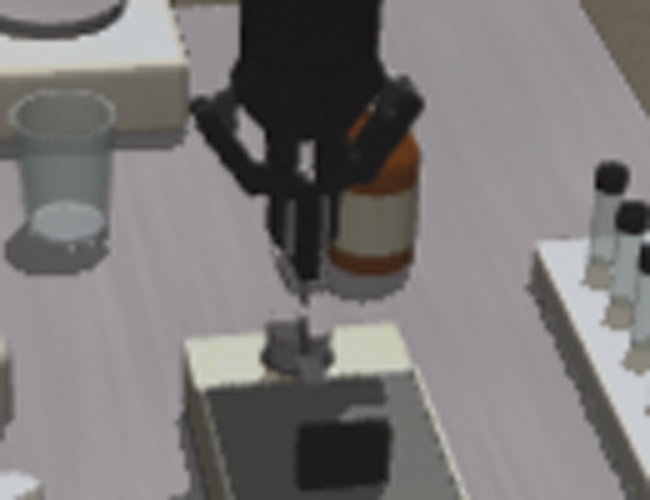

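The side view shows the blade at (305,300), right above the slot at (305,335). Inserting.

>>> {"name": "drive_tool", "arguments": {"moves": [[0, [0, -0.7, 12], [0, 0, 0]], [0, [0, -0.7, 21], [0, 0, 0]], [0, [0, -0.7, 27], [0, 0, 0]], [0, [0, -0.7, 30.5], [0, 0, 0]], [0, [0, -0.7, 30.5], [0, 0, 0]], [0, [0, -0.7, 30.5], [0, 0, 0]]]}}

```text
time_s: 4.67
ee_pos: [0.6237, 0.1775, 0.1096]
ee_rot: [[0.997, 0.073, -0.0], [0.073, -0.997, -0.0], [-0.0, 0.0, -1.0]]
ft_force: [-0.1, 0.0, -0.9]
finger_gap: 0.0113
```

>>> {"name": "drive_tool", "arguments": {"moves": [[0, [0, 0, 0], [0, 0, -0.1]], [0, [0, 0, 0], [0, 0, -0.2]], [0, [0, 0, 0], [0, 0, -0.3]], [0, [0, 0, 0], [0, 0, -0.4]], [0, [0, 0, 0], [0, 0, -0.5]], [0, [0, 0, 0], [0, 0, -0.6]], [0, [0, 0, 0], [0, 0, -0.7]], [0, [0, 0, 0], [0, 0, -0.8]], [0, [0, 0, 0], [0, 0, -0.9]], [0, [0, 0, 0], [0, 0, -1.0]]]}}

```text
time_s: 5.5
ee_pos: [0.6238, 0.1777, 0.1101]
ee_rot: [[0.473, 0.881, 0.0], [0.881, -0.473, 0.0], [0.0, 0.0, -1.0]]
ft_force: [-1.1, -0.3, -3.1]
finger_gap: 0.011
```

>>> {"name": "drive_tool", "arguments": {"moves": [[0, [0, 0, 0], [0, 0, -0.1]], [0, [0, 0, 0], [0, 0, -0.2]], [0, [0, 0, 0], [0, 0, -0.3]], [0, [0, 0, 0], [0, 0, -0.4]], [0, [0, 0, 0], [0, 0, -0.5]], [0, [0, 0, 0], [0, 0, -0.56]], [0, [0, 0, 0], [0, 0, -0.6]], [0, [0, 0, 0], [0, 0, -0.64]], [0, [0, 0, 0], [0, 0, -0.64]]]}}

```text
time_s: 6.25
ee_pos: [0.6238, 0.178, 0.1101]
ee_rot: [[-0.143, 0.99, 0.001], [0.99, 0.143, 0.0], [0.0, 0.001, -1.0]]
ft_force: [-0.1, 2.5, -3.0]
finger_gap: 0.0112
```

```bash
python3 - <<'E'
from h import *
s=readout.sense();print(s['ee_pos'],s['ft_force'],s['wrist_torque'],np.degrees(np.arctan2(s['ee_rot'][1,0],s['ee_rot'][0,0])))
p,d,c=grab('wrist'); save(p,'w4.png')
P=cloud(d,c)
E
```

```text
[0.62382215 0.17796671 0.11011796] [-0.13466523  2.48252647 -2.97562086] [ 0.42497563 -0.05245975 -0.08430121] 98.24580748613182
```

View pics/w4.png

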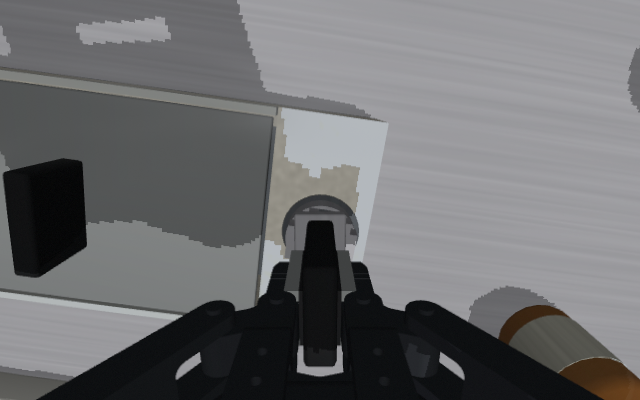

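```bash
python3 - <<'E'
from h import *
p,d,c=grab('wrist'); P=cloud(d,c)
m=(P[...,2]>.057)&(P[...,2]<.0665)&(P[...,1]>.12)&(P[...,1]<.24)&(P[...,0]>.56)&(P[...,0]<.7)
q=P[m]; rel=q[:,:2]-[.6229,.1769]; r=np.hypot(*rel.T); a=np.degrees(np.arctan2(rel[:,1],rel[:,0]))
k=r>.021; print(k.sum()); print(np.histogram(a[k],bins=range(-180,181,20)))
k2=k&(abs(a)<40); print(q[k2].mean(0) if k2.any() else None, r[k2].max() if k2.any() else None)
v=P[np.all((P>[.55,.1,.045])&(P<[.7,.25,.054]),-1)]; print('top',len(v),v.mean(0))
E
```

```text
4300
(array([   0,  507, 1142,  679,  577,  609,  686,  100,    0,    0,    0,
          0,    0,    0,    0,    0,    0,    0]), array([-180, -160, -140, -120, -100,  -80,  -60,  -40,  -20,    0,   20,
         40,   60,   80,  100,  120,  140,  160,  180]))
[0.67078232 0.14011097 0.05746242] 0.068069750110807
top 12546 [0.59030892 0.17163597 0.05006395]
```

```bash
python3 - <<'E'
from h import *
p,d,c=grab('wrist'); P=cloud(d,c)
m=(P[...,2]>.0585)&(P[...,2]<.0735)&(np.hypot(P[...,0]-.6229,P[...,1]-.1769)<.05)
v,u=np.nonzero(m); q=P[m]
rel=q[:,:2]-[.6229,.1769]; r=np.hypot(*rel.T); a=np.degrees(np.arctan2(rel[:,1],rel[:,0]))
for lo in range(-180,180,30):
    k=(a>=lo)&(a<lo+30)
    if k.sum(): print(lo,k.sum(),r[k].max().round(4),q[k][:,2].min().round(3),q[k][:,2].max().round(3))
save(cv2.resize(p[90:270,230:400],None,fx=4,fy=3.3,interpolation=cv2.INTER_CUBIC),'w5.png')
for x in (.635,.64,.645,.65,.655,.66,.665): 
    uu,vv=np.round(proj(c,[x,.177,.061])).astype(int); print(x,uu,vv,P[vv,uu].round(4))
E
```

```text
-180 116 0.0192 0.059 0.068
-150 44 0.0493 0.059 0.073
-120 164 0.0499 0.059 0.073
-90 124 0.0449 0.059 0.073
-60 2 0.0453 0.059 0.071
60 36 0.018 0.071 0.073
90 189 0.0195 0.059 0.073
120 108 0.0196 0.059 0.073
150 67 0.0193 0.059 0.063
0.635 317 258 [0.6041 0.1729 0.1267]
0.64 316 267 [0.6039 0.1726 0.1341]
0.645 315 275 [0.6062 0.1726 0.1353]
0.65 314 282 [0.6088 0.1727 0.1353]
0.655 312 290 [0.6117 0.1724 0.1353]
0.66 311 298 [0.6146 0.1725 0.1356]
0.665 310 306 [0.618  0.1726 0.1351]
```

View pics/w5.png

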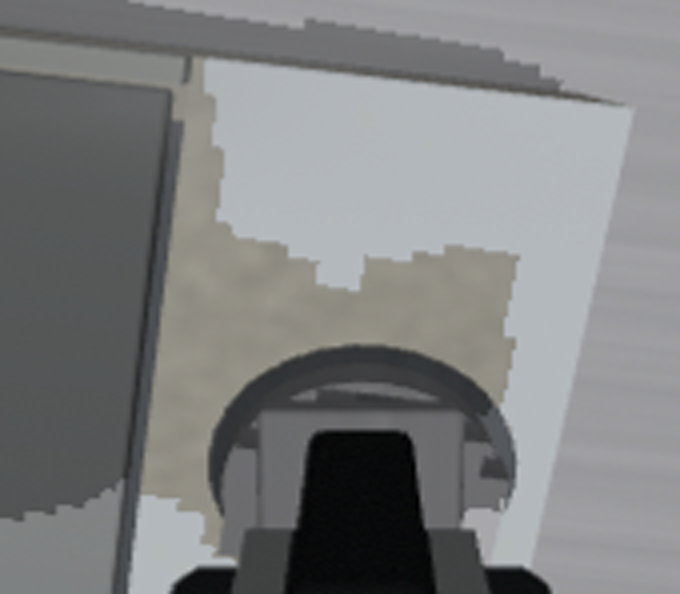

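```bash
python3 - <<'E'
from h import *
for n in ('scene','side'):
    p,d,c=grab(n); P=cloud(d,c)
    rel=P[...,:2]-[.6237,.1775]; r=np.hypot(rel[...,0],rel[...,1]); a=np.degrees(np.arctan2(rel[...,1],rel[...,0]))
    k=(P[...,2]>.056)&(P[...,2]<.067)&(r>.024)&(r<.048)&(abs(a)<80); q=P[k]; print(n,k.sum(),np.c_[a[k],r[k]*1000,q[:,2]*1000].round(0).tolist()[:40])
save(cv2.resize(cams.grab_frame('scene')[0][190:290,300:430],None,fx=5,fy=5,interpolation=cv2.INTER_CUBIC),'s6.png')
E
```

```text
scene 54 [[-77.0, 47.0, 58.0], [-79.0, 44.0, 58.0], [-71.0, 48.0, 57.0], [-70.0, 44.0, 60.0], [-75.0, 42.0, 57.0], [-77.0, 39.0, 58.0], [-80.0, 37.0, 57.0], [-67.0, 46.0, 57.0], [-68.0, 43.0, 58.0], [-71.0, 41.0, 56.0], [-69.0, 37.0, 61.0], [-75.0, 32.0, 59.0], [-59.0, 44.0, 61.0], [-64.0, 42.0, 57.0], [-64.0, 39.0, 58.0], [-57.0, 47.0, 57.0], [-60.0, 38.0, 57.0], [-51.0, 46.0, 58.0], [-50.0, 40.0, 60.0], [-46.0, 46.0, 59.0], [-47.0, 43.0, 57.0], [-16.0, 25.0, 61.0], [-13.0, 29.0, 61.0], [-9.0, 27.0, 62.0], [-10.0, 34.0, 61.0], [-8.0, 31.0, 60.0], [-7.0, 27.0, 58.0], [0.0, 27.0, 61.0], [8.0, 26.0, 63.0], [-10.0, 41.0, 62.0], [-8.0, 39.0, 62.0], [-4.0, 37.0, 63.0], [-4.0, 32.0, 59.0], [1.0, 31.0, 61.0], [6.0, 30.0, 61.0], [11.0, 28.0, 62.0], [18.0, 28.0, 65.0], [-9.0, 45.0, 61.0], [-4.0, 45.0, 64.0], [-2.0, 42.0, 64.0]]
side 39 [[7.0, 27.0, 65.0], [15.0, 32.0, 62.0], [9.0, 33.0, 63.0], [9.0, 36.0, 63.0], [7.0, 39.0, 63.0], [12.0, 44.0, 60.0], [-7.0, 25.0, 66.0], [-1.0, 29.0, 64.0], [4.0, 32.0, 62.0], [-4.0, 34.0, 65.0], [-10.0, 37.0, 67.0], [-1.0, 41.0, 63.0], [-3.0, 43.0, 64.0], [-11.0, 25.0, 64.0], [-10.0, 28.0, 63.0], [-11.0, 31.0, 64.0], [-3.0, 35.0, 61.0], [-6.0, 37.0, 62.0], [-11.0, 40.0, 64.0], [-10.0, 43.0, 64.0], [-2.0, 47.0, 56.0], [-19.0, 35.0, 57.0], [-75.0, 32.0, 58.0], [-73.0, 36.0, 61.0], [-68.0, 36.0, 60.0], [-68.0, 41.0, 62.0], [-62.0, 41.0, 60.0], [-59.0, 42.0, 60.0], [-52.0, 42.0, 58.0], [-52.0, 45.0, 59.0], [-50.0, 48.0, 60.0], [-79.0, 44.0, 63.0], [-69.0, 37.0, 57.0], [-66.0, 40.0, 58.0], [-63.0, 42.0, 58.0], [-63.0, 46.0, 60.0], [-60.0, 47.0, 60.0], [-73.0, 43.0, 57.0], [-80.0, 47.0, 58.0]]
```

View pics/s6.png

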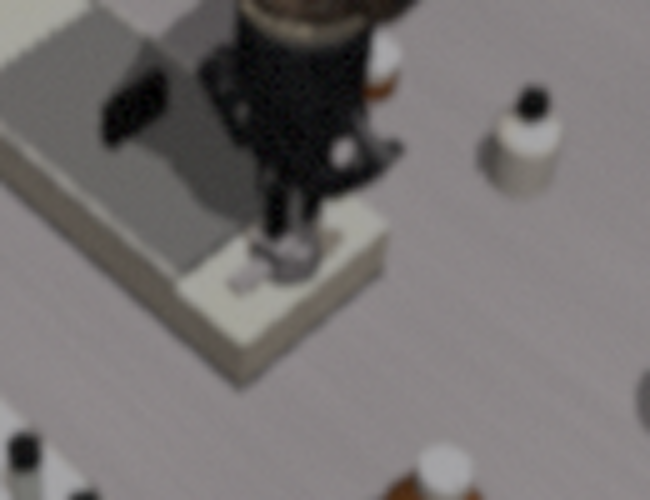

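The tongue now points away from the robot, at about -3°. I'll push a little further to be sure, relax, then lift out.

>>> {"name": "drive_tool", "arguments": {"moves": [[0, [0, 0, 0], [0, 0, -0.05]], [0, [0, 0, 0], [0, 0, -0.09]], [0, [0, 0, 0], [0, 0, -0.12]], [0, [0, 0, 0], [0, 0, -0.12]]]}}

```text
time_s: 6.88
ee_pos: [0.6238, 0.1779, 0.11]
ee_rot: [[-0.259, 0.966, 0.001], [0.966, 0.259, 0.001], [0.001, 0.001, -1.0]]
ft_force: [0.5, 4.1, 0.7]
finger_gap: 0.0113
```

```bash
python3 - <<'E'
from h import *
s=readout.sense();print(s['ft_force'],s['wrist_torque'],np.degrees(np.arctan2(s['ee_rot'][1,0],s['ee_rot'][0,0])))
A=[]
for n in ('scene','side'):
    p,d,c=grab(n); P=cloud(d,c)
    rel=P[...,:2]-[.6237,.1775]; r=np.hypot(rel[...,0],rel[...,1]); a=np.degrees(np.arctan2(rel[...,1],rel[...,0]))
    k=(P[...,2]>.059)&(P[...,2]<.067)&(r>.024)&(r<.048)&(abs(a)<30); print(n,k.sum(),a[k].mean(),np.arctan2(rel[k][:,1].mean(),rel[k][:,0].mean())*57.3)
E
```

```text
[0.5444429  4.10585719 0.7187784 ] [ 1.01784613  0.0629424  -0.73528588] 104.99250654678495
scene 32 2.952158073899736 2.923737045244954
side 21 0.49007205902394835 0.47787141487311996
```

Stalled at its stop, so it is unlocked. Back off the turn and lift out.

>>> {"name": "drive_tool", "arguments": {"moves": [[0, [0, 0, 0], [0, 0, 0.1]], [0, [0, 0, 0], [0, 0, 0.2]], [0, [0, 0, 0], [0, 0, 0.22]], [0, [0, 0, 0], [0, 0, 0.22]], [0, [0, 0, -10], [0, 0, 0.22]], [0, [0, 0, -25], [0, 0, 0.22]], [0, [0, 0, -50], [0, 0, 0.22]], [0, [0, 0, -80], [0, 0, 0.22]], [0, [0, 0, -80], [0, 0, 0.22]]]}}

```text
time_s: 7.73
ee_pos: [0.6255, 0.1778, 0.1961]
ee_rot: [[-0.045, 0.999, 0.008], [0.999, 0.045, 0.001], [0.001, 0.008, -1.0]]
ft_force: [0.4, 0.3, -1.0]
finger_gap: 0.0113
```

```bash
python3 - <<'E'
from h import *
s=readout.sense();y=np.arctan2(s['ee_rot'][1,0],s['ee_rot'][0,0]);print(s['ee_pos'],s['ft_force'],np.degrees(y),'turn',y+np.radians(77.16)); print(shift([.4321,-.3315,.19]))
E
```

```text
[0.62553184 0.17783145 0.19607055] [ 0.38325866  0.25472987 -0.99088535] 92.5532472774153 turn 2.962054949242199
[-500.2 -216.     4. ]
```

>>> {"name": "drive_tool", "arguments": {"moves": [[0, [-35, -16, 0], [0, 0, 0.12]], [0, [-75, -33, 0], [0, 0, 0.24]], [0, [-112, -49, 0], [0, 0, 0.36]], [0, [-150, -65, 0], [0, 0, 0.48]], [0, [-187, -81, 0], [0, 0, 0.6]], [0, [-225, -97, 0], [0, 0, 0.72]], [0, [-262, -113, 0], [0, 0, 0.84]], [0, [-300, -129, 0], [0, 0, 0.96]], [0, [-337, -145, 0], [0, 0, 1.08]], [0, [-375, -161, 0], [0, 0, 1.2]]]}}

```text
time_s: 8.57
ee_pos: [0.4776, -0.2056, 0.1904]
ee_rot: [[0.917, 0.398, 0.001], [0.398, -0.917, -0.001], [0.0, 0.001, -1.0]]
ft_force: [2.1, -0.5, -1.0]
finger_gap: 0.0114
```

>>> {"name": "drive_tool", "arguments": {"moves": [[0, [0, 0, 0], [0, 0, 0.12]], [0, [0, 0, 0], [0, 0, 0.24]], [0, [0, 0, 0], [0, 0, 0.36]], [0, [0, 0, 0], [0, 0, 0.48]], [0, [0, 0, 0], [0, 0, 0.6]], [0, [0, 0, 0], [0, 0, 0.72]], [0, [0, 0, 0], [0, 0, 0.84]], [0, [0, 0, 0], [0, 0, 0.96]], [0, [0, 0, 0], [0, 0, 1.08]], [0, [0, 0, 0], [0, 0, 1.2]]]}}

```text
time_s: 9.4
ee_pos: [0.4786, -0.204, 0.1903]
ee_rot: [[0.703, -0.711, 0.0], [-0.711, -0.703, -0.001], [0.001, 0.0, -1.0]]
ft_force: [-0.4, -0.0, -0.9]
finger_gap: 0.0111
```

>>> {"name": "drive_tool", "arguments": {"moves": [[0, [0, 0, 0], [0, 0, 0.12]], [0, [0, 0, 0], [0, 0, 0.24]], [0, [0, 0, 0], [0, 0, 0.36]], [0, [0, 0, 0], [0, 0, 0.48]], [0, [0, 0, 0], [0, 0, 0.56]], [0, [0, 0, 0], [0, 0, 0.56]], [0, [0, 0, 0], [0, 0, 0.56]], [0, [0, 0, 0], [0, 0, 0.56]]]}}

```text
time_s: 10.07
ee_pos: [0.4786, -0.2039, 0.19]
ee_rot: [[0.226, -0.974, 0.0], [-0.974, -0.226, -0.0], [0.0, -0.0, -1.0]]
ft_force: [-0.1, -0.0, -0.2]
finger_gap: 0.0114
```

```bash
python3 - <<'E'
from h import *
s=readout.sense();y=np.arctan2(s['ee_rot'][1,0],s['ee_rot'][0,0]);R=s['ee_rot'];print(s['ee_pos'],s['ft_force'],np.degrees(y),'turn',y+np.radians(77.16)); print(shift([.4321,-.3315,.12]),R.round(4).tolist())
E
```

```text
[ 0.47861519 -0.20393156  0.19004095] [-0.09711863 -0.0305284  -0.17891988] -76.96514183303319 turn 0.003400916587971814
[113.8  74.1  70.1] [[0.2255, -0.9742, 0.0002], [-0.9742, -0.2255, -0.0004], [0.0004, -0.0001, -1.0]]
```

>>> {"name": "drive_tool", "arguments": {"moves": [[0, [30, 20, 0], [0, 0, 0.003]], [0, [65, 42, 0], [0, 0, 0.003]], [0, [98, 64, 0], [0, 0, 0.003]], [0, [113.8, 74, 10], [0, 0, 0.003]], [0, [113.8, 74, 40], [0, 0, 0.003]], [0, [113.8, 74, 65], [0, 0, 0.003]], [0, [113.8, 74, 65], [0, 0, 0.003]], [0, [113.8, 74, 65], [0, 0, 0.003]]]}}

```text
time_s: 10.73
ee_pos: [0.4315, -0.3311, 0.1244]
ee_rot: [[0.221, -0.975, -0.002], [-0.975, -0.221, 0.002], [-0.002, 0.001, -1.0]]
ft_force: [0.9, 0.2, -0.9]
finger_gap: 0.0111
```

```bash
python3 - <<'E'
from h import *
s=readout.sense();print(s['ee_pos'],s['ft_force']); print(shift([.4321,-.3315,.071]))
E
```

```text
[ 0.43149333 -0.33107255  0.12443496] [ 0.876852    0.19883845 -0.85674747]
[ 0.7 -0.6 53.4]
```

Lower until the collar seats.

>>> {"name": "drive_tool", "arguments": {"moves": [[0, [0.5, -0.3, 15], [0, 0, 0]], [0, [0.5, -0.3, 30], [0, 0, 0]], [0, [0.5, -0.3, 43], [0, 0, 0]], [0, [0.5, -0.3, 50], [0, 0, 0]], [0, [0.5, -0.3, 54], [0, 0, 0]], [0, [0.5, -0.3, 54], [0, 0, 0]]]}}

```text
time_s: 11.23
ee_pos: [0.4326, -0.3318, 0.0714]
ee_rot: [[0.22, -0.976, 0.001], [-0.976, -0.22, -0.001], [0.001, -0.0, -1.0]]
ft_force: [-0.2, -0.0, -1.4]
finger_gap: 0.0116
```

>>> {"name": "drive_tool", "arguments": {"moves": [[0, [0, 0, 1.5], [0, 0, 0]], [0, [0, 0, 2], [0, 0, 0]], [0, [0, 0, 2], [0, 0, 0]]]}}

```text
time_s: 11.48
ee_pos: [0.4327, -0.332, 0.071]
ee_rot: [[0.219, -0.976, 0.002], [-0.976, -0.219, -0.002], [0.002, -0.001, -1.0]]
ft_force: [-3.4, 2.9, 14.8]
finger_gap: 0.0113
```

>>> {"name": "drive_tool", "arguments": {"moves": [[0.5, [0, 0, 0], [0, 0, 0]], [0.5, [0, 0, 0], [0, 0, 0]], [0.5, [0, 0, 0], [0, 0, 0]], [0.5, [0, 0, 0], [0, 0, 0]], [0.5, [0, 0, -30], [0, 0, 0]], [0.5, [0, 0, -70], [0, 0, 0]], [0.5, [0, 0, -110], [0, 0, 0]], [0.5, [0, 0, -130], [0, 0, 0]], [0.5, [0, 0, -130], [0, 0, 0]]]}}

```text
time_s: 12.23
ee_pos: [0.4333, -0.3327, 0.2034]
ee_rot: [[0.219, -0.976, 0.005], [-0.976, -0.219, -0.005], [0.006, -0.004, -1.0]]
ft_force: [-0.2, 0.6, 0.4]
finger_gap: 0.0427
```

```bash
python3 - <<'E'
from h import *
p,d,c=grab('wrist'); P=cloud(d,c); s=readout.sense(); print(s['ee_pos'],s['finger_gap'])
print('keytop',rect(P,[.38,-.39,.085],[.49,-.28,.101])); print('collar',rect(P,[.38,-.39,.0445],[.49,-.28,.052]))
print(shift([.6265,.0435,.20]))
E
```

```text
[ 0.43262654 -0.33213019  0.20090546] 0.04267017554960818
keytop (array([ 433.2, -333. ]), array([39.9, 11.9]), 12.4, 944, np.float64(0.0955))
collar (array([ 433.3, -332.7]), array([43.6, 23.4]), 13.2, 647, np.float64(0.046))
[-3.240e+02 -2.715e+02  3.000e-01]
```

The key is home at (0.4332, -0.333), collar at 0.046. Now to the cover handle.

>>> {"name": "drive_tool", "arguments": {"moves": [[0.5, [-32, -27, 0], [0, 0, 0.1]], [0.5, [-64, -54, 0], [0, 0, 0.2]], [0.5, [-97, -81, 0], [0, 0, 0.2]], [0.5, [-130, -108, 0], [0, 0, 0.2]], [0.5, [-162, -135, 0], [0, 0, 0.2]], [0.5, [-194, -162, 0], [0, 0, 0.2]], [0.5, [-226, -189, 0], [0, 0, 0.2]], [0.5, [-258, -216, 0], [0, 0, 0.2]], [0.5, [-291, -243, 0], [0, 0, 0.2]], [0.5, [-324, -270, 0], [0, 0, 0.2]]]}}

```text
time_s: 13.12
ee_pos: [0.6225, 0.0412, 0.197]
ee_rot: [[0.021, -1.0, -0.002], [-1.0, -0.021, -0.0], [-0.0, 0.002, -1.0]]
ft_force: [1.2, -1.7, 0.3]
finger_gap: 0.0427
```

>>> {"name": "drive_tool", "arguments": {"moves": [[0.5, [0, 0, 30], [0, 0, 0]], [0.5, [0, 0, 50], [0, 0, 0]], [0.5, [0, 0, 50], [0, 0, 0]]]}}

```text
time_s: 13.37
ee_pos: [0.6202, 0.04, 0.1433]
ee_rot: [[0.022, -1.0, -0.009], [-1.0, -0.022, 0.0], [-0.0, 0.009, -1.0]]
ft_force: [-1.0, 0.9, -0.4]
finger_gap: 0.0426
```

```bash
python3 - <<'E'
from h import *
p,d,c=grab('wrist'); P=cloud(d,c); s=readout.sense(); print(s['ee_pos'],s['finger_gap'],np.degrees(np.arctan2(s['ee_rot'][1,0],s['ee_rot'][0,0])))
print('handle',rect(P,[.58,-.02,.09],[.69,.09,.1])); print(shift([.625,.0435,.079]))
E
```

```text
[0.62102807 0.0393602  0.14573717] 0.0427705599261192 -88.7779217295558
handle (array([624.3,  42.4]), array([49.8, 11.9]), 0.5, 1952, np.float64(0.0947))
[-4.  -4.5 66.7]
```

>>> {"name": "drive_tool", "arguments": {"moves": [[0.5, [-2.5, -3, 25], [0, 0, 0]], [0.5, [-2.5, -3, 50], [0, 0, 0]], [0.5, [-2.5, -3, 66], [0, 0, 0]], [0.5, [-2.5, -3, 66], [0, 0, 0]], [0, [-2.5, -3, 66], [0, 0, 0]], [0, [-2.5, -3, 66], [0, 0, 0]], [0, [-2.5, -3, 66], [0, 0, 0]], [0, [-2.5, -3, 66], [0, 0, 0]], [0, [-2.5, -3, 66], [0, 0, 0]]], "newtons": 40}}

```text
time_s: 14.17
ee_pos: [0.626, 0.0414, 0.0846]
ee_rot: [[0.02, -1.0, 0.003], [-1.0, -0.02, -0.0], [0.0, -0.003, -1.0]]
ft_force: [-1.0, -1.0, 8.1]
finger_gap: 0.0115
```

>>> {"name": "drive_tool", "arguments": {"moves": [[0, [15, 0, 0], [0, 0, 0]], [0, [40, 0, 0], [0, 0, 0]], [0, [70, 0, 0], [0, 0, 0]], [0, [100, 0, 0], [0, 0, 0]], [0, [130, 0, 0], [0, 0, 0]], [0, [160, 0, 0], [0, 0, 0]], [0, [182, 0, 0], [0, 0, 0]], [0, [196, 0, 0], [0, 0, 0]], [0, [201, 0, 0], [0, 0, 0]], [0, [201, 0, 0], [0, 0, 0]]]}}

```text
time_s: 15.0
ee_pos: [0.6271, -0.1534, 0.0845]
ee_rot: [[0.019, -1.0, -0.006], [-1.0, -0.019, 0.01], [-0.01, 0.006, -1.0]]
ft_force: [-14.3, 42.6, 23.9]
finger_gap: 0.0113
```

>>> {"name": "drive_tool", "arguments": {"moves": [[0, [-5, 0, 0], [0, 0, 0]], [0, [-5, 0, 0], [0, 0, 0]], [0.5, [-5, 0, 0], [0, 0, 0]], [0.5, [-5, 0, 0], [0, 0, 0]], [0.5, [-5, 0, 0], [0, 0, 0]], [0.5, [-5, 0, -30], [0, 0, 0]], [0.5, [-5, 0, -70], [0, 0, 0]], [0.5, [-5, 0, -120], [0, 0, 0]], [0.5, [-5, 0, -145], [0, 0, 0]], [0.5, [-5, 0, -145], [0, 0, 0]]]}}

```text
time_s: 15.83
ee_pos: [0.6315, -0.1551, 0.2353]
ee_rot: [[0.021, -1.0, 0.011], [-1.0, -0.021, -0.004], [0.004, -0.01, -1.0]]
ft_force: [0.7, 0.5, -0.1]
finger_gap: 0.0425
```

```bash
python3 - <<'E'
from h import *
s=readout.sense(); print(s['ee_pos'],s['ft_force'],s['joint_positions'].round(1))
p,d,c=grab('side'); save(p,'side7.png'); P=cloud(d,c)
for n in('scene','side'):
    p,d,c=grab(n); P=cloud(d,c)
    print(n,'handle',rect(P,[.57,-.22,.08],[.7,-.1,.1]) if n else 0)
    hsv=cv2.cvtColor(p,cv2.COLOR_RGB2HSV)
    mk=((hsv[...,0]<18)&(hsv[...,1]>110)&(hsv[...,2]>50)).astype(np.uint8);_,_,st,ce=cv2.connectedComponentsWithStats(mk)
    for a,e in zip(st[1:],ce[1:]):
        if a[4]>8: print(e.round(0),a[4],onz(c,*e,.017).round(3))
    for t,g in [('A',(.4475,.091)),('B',(.452,-.008))]: print(t,rect(P,[g[0]-.03,g[1]-.03,.03],[g[0]+.03,g[1]+.03,.04]))
    print('floor',rect(P,[.5,-.08,.005],[.72,.2,.011]))
E
```

```text
[ 0.63154045 -0.15514121  0.23531236] [ 0.68261883  0.51979397 -0.11004086] [-19.6  30.5  86.6  -0.   62.2  69.2]
scene handle (array([ 628.6, -151.1]), array([49.1, 14.7]), 3.8, 75, np.float64(0.0908))
[264. 133.] 24 [ 0.484 -0.5    0.017]
[352. 193.] 14 [0.464 0.003 0.017]
[373. 207.] 15 [0.46  0.1   0.017]
[386. 297.] 300 [0.684 0.349 0.017]
A (array([447.9,  92.9]), array([33.1, 32.9]), 67.6, 65, np.float64(0.0338))
B (array([453.6,  -6.7]), array([34.1, 32. ]), 44.5, 60, np.float64(0.0342))
floor (array([630.7,  40.5]), array([197.8, 263.7]), 15.8, 1068, np.float64(0.0081))
side handle (array([ 624.4, -153.7]), array([50.2, 16.1]), 1.0, 175, np.float64(0.0916))
[342. 121.] 159 [0.721 0.472 0.017]
[343. 142.] 44 [0.697 0.33  0.017]
[272. 197.] 61 [0.444 0.074 0.017]
[276. 220.] 64 [ 0.448 -0.026  0.017]
[319. 390.] 377 [ 0.485 -0.506  0.017]
A (array([444.7,  91. ]), array([34.4, 37.7]), 28.0, 96, np.float64(0.0358))
B (array([450.4,  -8.2]), array([36. , 34.1]), 84.4, 110, np.float64(0.0356))
floor (array([610.2,  59.3]), array([276.5, 219.8]), 89.8, 796, np.float64(0.009))
```

View pics/side7.png

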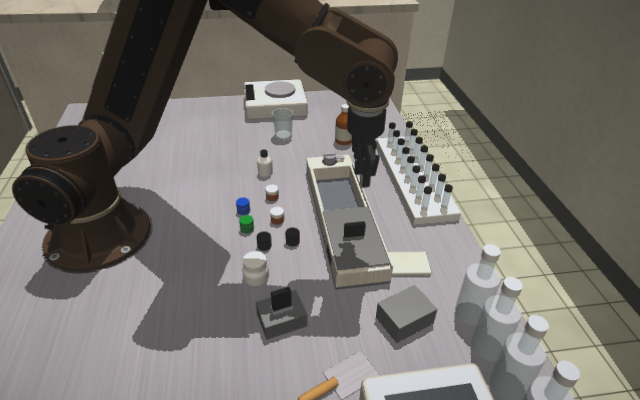

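Cover is open with its handle at y ≈ -0.153, and the amber jars are still at side (272,194) and (277,217). Now jar B.

>>> {"name": "drive_tool", "arguments": {"moves": [[0.6, [-25, 30, 0], [0, 0, 0]], [0.6, [-50, 60, 0], [0, 0, 0]], [0.6, [-75, 90, 0], [0, 0, 0]], [0.6, [-100, 120, 10], [0, 0, 0]], [0.6, [-125, 150, 20], [0, 0, 0]], [0.6, [-151, 176, 35], [0, 0, 0]], [0.6, [-151, 176, 35], [0, 0, 0]], [0.6, [-151, 176, 35], [0, 0, 0]]]}}

```text
time_s: 16.65
ee_pos: [0.4487, -0.0061, 0.1915]
ee_rot: [[0.022, -1.0, -0.003], [-1.0, -0.022, 0.0], [-0.001, 0.003, -1.0]]
ft_force: [0.5, -1.3, 0.5]
finger_gap: 0.0512
```

```bash
cat >> h.py <<'E'
def jars(p,P):
    hsv=cv2.cvtColor(p,cv2.COLOR_RGB2HSV); z=(P[...,2]>.030)&(P[...,2]<.038)
    _,_,st,ce=(r:=cv2.connectedComponentsWithStats(z.astype(np.uint8))); L=r[1]
    for i in range(1,len(st)):
        if 60<st[i][4]<9000:
            q=P[L==i]; (c,rad)=cv2.minEnclosingCircle((q[:,:2]*1000).astype(np.float32)); print(np.round(c,1),round(rad,1),'n',st[i][4],'rgb',p[L==i].mean(0).round(),'px',ce[i].round())
E
python3 - <<'E'
from h import *
p,d,c=grab('wrist'); save(p,'w8.png'); P=cloud(d,c); s=readout.sense(); print(s['ee_pos'],np.degrees(np.arctan2(s['ee_rot'][1,0],s['ee_rot'][0,0])),s['finger_gap']); jars(p,P)
print(shift([.452,-.0075,.1]))
E
```

```text
[ 0.45011983 -0.00679298  0.19202472] -88.7573248200097 0.051328407500393296
[580.3 145.5] 9.1 n 142 rgb [62. 61. 57.] px [117.  12.]
[558.1 166. ] 21.5 n 82 rgb [71. 70. 67.] px [94. 44.]
[558.5 109.4] 32.6 n 138 rgb [76. 76. 74.] px [168.  45.]
[559.4  -8.5] 83.3 n 346 rgb [63. 62. 57.] px [325.  47.]
[ 559.1 -150. ] 56.7 n 365 rgb [47. 47. 46.] px [497.  53.]
[ 560.4 -230.8] 20.6 n 74 rgb [63. 62. 57.] px [617.  55.]
[482. -97.] 18.3 n 1522 rgb [28. 28. 30.] px [430. 152.]
[450.8  -9.8] 18.1 n 1405 rgb [162. 167. 171.] px [323. 186.]
[444.6  89.6] 18.2 n 1386 rgb [161. 165. 169.] px [205. 191.]
[434.2 207.6] 21.2 n 327 rgb [71. 71. 68.] px [ 82. 195.]
[ 410.2 -101.6] 18.3 n 1282 rgb [12. 12. 14.] px [426. 234.]
[ 384.6 -200.2] 29.2 n 738 rgb [101. 101.  97.] px [520. 252.]
[369.7 -32.1] 18.4 n 1161 rgb [ 41. 122.  59.] px [345. 274.]
[362.8  42.2] 18.0 n 630 rgb [ 30.  72. 146.] px [270. 279.]
[ 0.8 -2.  92. ]
```

View pics/w8.png

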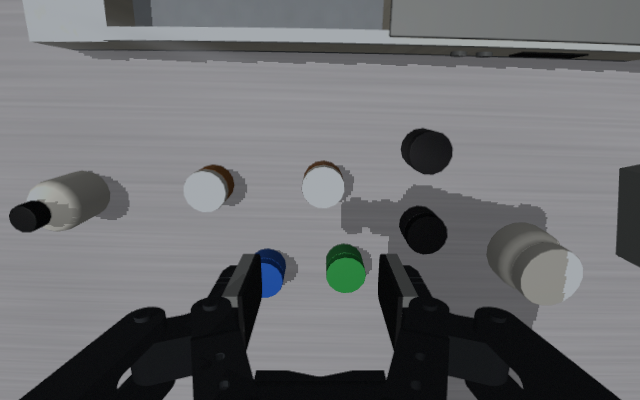

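Wrist view: jar B is at (323,186) and jar A at (205,190), with the decoys blue, green and black around them, all clear of the fingers. Grip B.

>>> {"name": "drive_tool", "arguments": {"moves": [[0.6, [2.7, -0.5, 40], [0, 0, 0]], [0.6, [2.7, -0.5, 80], [0, 0, 0]], [0.6, [2.7, -0.5, 120], [0, 0, 0]], [0.6, [2.7, -0.5, 155], [0, 0, 0]], [0.6, [2.7, -0.5, 170], [0, 0, 0]], [0.6, [2.7, -0.5, 170], [0, 0, 0]], [0.0, [2.7, -0.5, 170], [0, 0, 0]], [0.0, [2.7, -0.5, 170], [0, 0, 0]], [0.0, [2.7, -0.5, 170], [0, 0, 0]], [0.0, [2.7, -0.5, 170], [0, 0, 0]]], "newtons": 35}}

```text
time_s: 17.53
ee_pos: [0.4515, -0.0099, 0.024]
ee_rot: [[0.021, -1.0, 0.002], [-1.0, -0.021, -0.0], [0.001, -0.002, -1.0]]
ft_force: [-0.1, -0.6, -0.0]
finger_gap: 0.0348
```

>>> {"name": "drive_tool", "arguments": {"moves": [[0, [0, 0, -20], [0, 0, 0]], [0, [0, 0, -55], [0, 0, 0]], [0, [0, 0, -90], [0, 0, 0]], [0, [0, 0, -110], [0, 0, 0]], [0, [0, 0, -110], [0, 0, 0]]]}}

```text
time_s: 17.95
ee_pos: [0.4524, -0.0099, 0.1373]
ee_rot: [[0.021, -1.0, 0.008], [-1.0, -0.021, -0.001], [0.002, -0.008, -1.0]]
ft_force: [0.4, 0.5, -0.6]
finger_gap: 0.0347
```

```bash
python3 - <<'E'
from h import *
s=readout.sense(); print(s['ee_pos'],s['finger_gap'],shift([.626,.01,.131]))
E
```

```text
[ 0.4523579  -0.00990621  0.13733271] 0.03472329346924845 [ -16.3 -174.     7.7]
```

>>> {"name": "drive_tool", "arguments": {"moves": [[0, [-4, -35, 0], [0, 0, 0]], [0, [-8, -70, 0], [0, 0, 0]], [0, [-12, -105, 0], [0, 0, 0]], [0, [-16, -140, 0], [0, 0, 0]], [0, [-16.5, -174, 0], [0, 0, 0]], [0, [-16.5, -174, 0], [0, 0, 0]], [0, [-16.5, -174, 0], [0, 0, 0]]]}}

```text
time_s: 18.53
ee_pos: [0.625, 0.0105, 0.1319]
ee_rot: [[0.021, -1.0, -0.0], [-1.0, -0.021, -0.0], [0.0, 0.0, -1.0]]
ft_force: [-0.9, 0.6, -0.6]
finger_gap: 0.0348
```

```bash
python3 - <<'E'
from h import *
s=readout.sense(); print(s['ee_pos'],s['finger_gap'],shift([.626,.01,.0325]))
p,d,c=grab('wrist'); P=cloud(d,c)
m=(P[...,2]>.0555)&(P[...,2]<.0595)&(P[...,1]>-.02)&(P[...,1]<.13); q=P[m]; print('rails x', np.percentile(q[:,0],[0,5,50,95,100]).round(4)); print('floor',rect(P,[.55,-.06,.005],[.70,.16,.012]))
E
```

```text
[0.6249643  0.01051934 0.13190395] 0.03481217639457277 [ 0.5 -1.1 99.4]
rails x [0.5572 0.5621 0.6866 0.6888 0.6894]
floor (array([628.5,  46.2]), array([121.2, 212.5]), 0.4, 33838, np.float64(0.008))
```

>>> {"name": "drive_tool", "arguments": {"moves": [[0, [0, 0, 40], [0, 0, 0]], [0, [0, 0, 75], [0, 0, 0]], [0, [0, 0, 92], [0, 0, 0]], [0, [0, 0, 98.5], [0, 0, 0]], [0, [0, 0, 99.5], [0, 0, 0]], [0, [0, 0, 99.5], [0, 0, 0]]]}}

```text
time_s: 19.08
ee_pos: [0.6243, 0.0103, 0.0341]
ee_rot: [[0.021, -1.0, 0.0], [-1.0, -0.021, -0.0], [0.0, -0.0, -1.0]]
ft_force: [-0.2, 0.4, 0.4]
finger_gap: 0.0349
```

>>> {"name": "drive_tool", "arguments": {"moves": [[0.55, [0, 0, 0], [0, 0, 0]], [0.55, [0, 0, 0], [0, 0, 0]], [0.55, [0, 0, 0], [0, 0, 0]], [0.55, [0, 0, -30], [0, 0, 0]], [0.55, [0, 0, -70], [0, 0, 0]], [0.55, [0, 0, -110], [0, 0, 0]], [0.55, [0, 0, -160], [0, 0, 0]], [0.55, [0, 0, -165], [0, 0, 0]]]}}

```text
time_s: 19.75
ee_pos: [0.626, 0.0103, 0.2052]
ee_rot: [[0.021, -1.0, 0.009], [-1.0, -0.021, -0.001], [0.001, -0.009, -1.0]]
ft_force: [1.1, -0.3, 0.4]
finger_gap: 0.047
```

```bash
python3 - <<'E'
from h import *
s=readout.sense(); print(s['ee_pos'],s['finger_gap'],shift([.4446,.0896,.19]))
p,d,c=grab('wrist'); P=cloud(d,c)
print('jar in comp',rect(P,[.58,-.04,.035],[.68,.06,.047])); 
E
```

```text
[0.62595824 0.01034129 0.20523919] 0.04695186731964647 [-83.1 179.8  13.6]
jar in comp (array([624.5,   9.3]), array([35.3, 35.1]), 9.4, 1361, np.float64(0.0418))
```

Jar B stands at (0.6245, 0.0093), its top at 0.042. Now jar A.

>>> {"name": "drive_tool", "arguments": {"moves": [[0.6, [-16, 36, 0], [0, 0, 0]], [0.6, [-32, 72, 0], [0, 0, 0]], [0.6, [-48, 108, 4], [0, 0, 0]], [0.6, [-65, 144, 8], [0, 0, 0]], [0.6, [-83, 180, 13], [0, 0, 0]], [0.6, [-83, 180, 13], [0, 0, 0]], [0.6, [-83, 180, 13], [0, 0, 0]], [0.6, [-83, 180, 13], [0, 0, 0]]]}}

```text
time_s: 20.47
ee_pos: [0.4434, 0.0897, 0.1857]
ee_rot: [[0.021, -1.0, 0.002], [-1.0, -0.021, -0.0], [0.0, -0.002, -1.0]]
ft_force: [-0.3, -0.2, -0.3]
finger_gap: 0.0515
```

```bash
python3 - <<'E'
from h import *
p,d,c=grab('wrist'); P=cloud(d,c); s=readout.sense(); print(s['ee_pos'],s['finger_gap']); jars(p,P)
print(shift([.4446,.0896,.0225]))
E
```

```text
[0.44378295 0.08943602 0.18561581] 0.05124768233219253
[581.2 -54.3] 8.9 n 139 rgb [84. 82. 76.] px [521.  13.]
[557.9 179.6] 23.4 n 120 rgb [68. 67. 64.] px [197.  39.]
[558.6 117. ] 38.2 n 192 rgb [62. 60. 56.] px [284.  39.]
[559.1  59.3] 18.1 n 91 rgb [62. 60. 56.] px [364.  40.]
[559.4 -55. ] 95.7 n 575 rgb [62. 61. 58.] px [535.  46.]
[481.3 -96.6] 18.6 n 1627 rgb [19. 19. 22.] px [550. 151.]
[444.8  90.1] 18.1 n 1453 rgb [161. 166. 170.] px [318. 190.]
[438.8 205.5] 20.2 n 180 rgb [74. 74. 72.] px [187. 186.]
[ 409.8 -101.1] 18.6 n 1347 rgb [11. 11. 12.] px [538. 234.]
[ 383.6 -196.1] 28.3 n 721 rgb [143. 143. 138.] px [620. 260.]
[369.9 -32.2] 18.0 n 1195 rgb [24. 79. 37.] px [453. 275.]
[363.2  42.9] 18.0 n 916 rgb [ 31.  72. 147.] px [365. 280.]
[ -0.2  -0.6 163.1]
```

>>> {"name": "drive_tool", "arguments": {"moves": [[0.6, [-0.3, -1, 40], [0, 0, 0]], [0.6, [-0.3, -1, 80], [0, 0, 0]], [0.6, [-0.3, -1, 120], [0, 0, 0]], [0.6, [-0.3, -1, 150], [0, 0, 0]], [0.6, [-0.3, -1, 162], [0, 0, 0]], [0.6, [-0.3, -1, 162], [0, 0, 0]], [0.0, [-0.3, -1, 162], [0, 0, 0]], [0.0, [-0.3, -1, 162], [0, 0, 0]], [0.0, [-0.3, -1, 162], [0, 0, 0]], [0.0, [-0.3, -1, 162], [0, 0, 0]]], "newtons": 35}}

```text
time_s: 21.35
ee_pos: [0.4444, 0.0899, 0.0243]
ee_rot: [[0.021, -1.0, 0.002], [-1.0, -0.021, 0.0], [0.0, -0.002, -1.0]]
ft_force: [0.7, 0.2, -0.5]
finger_gap: 0.0352
```

>>> {"name": "drive_tool", "arguments": {"moves": [[0, [0, 0, -20], [0, 0, 0]], [0, [0, 0, -55], [0, 0, 0]], [0, [0, 0, -90], [0, 0, 0]], [0, [0, 0, -110], [0, 0, 0]], [0, [0, 0, -110], [0, 0, 0]], [0, [0, 0, -110], [0, 0, 0]]]}}

```text
time_s: 21.85
ee_pos: [0.4442, 0.09, 0.1347]
ee_rot: [[0.021, -1.0, 0.004], [-1.0, -0.021, 0.0], [-0.0, -0.004, -1.0]]
ft_force: [-0.7, 0.3, -0.5]
finger_gap: 0.0347
```

```bash
python3 - <<'E'
from h import *
s=readout.sense(); print(s['ee_pos'],s['finger_gap'],shift([.625,.092,.131]))
E
```

```text
[0.44415845 0.08998591 0.13472098] 0.03470523910975221 [   1.8 -180.8    4.4]
```

>>> {"name": "drive_tool", "arguments": {"moves": [[0, [0, -35, 0], [0, 0, 0]], [0, [0, -70, 0], [0, 0, 0]], [0, [1, -105, 0], [0, 0, 0]], [0, [2, -140, 0], [0, 0, 0]], [0, [2, -170, 0], [0, 0, 0]], [0, [2, -181, 0], [0, 0, 0]], [0, [2, -181, 0], [0, 0, 0]], [0, [2, -181, 0], [0, 0, 0]]]}}

```text
time_s: 22.52
ee_pos: [0.6239, 0.0916, 0.1315]
ee_rot: [[0.021, -1.0, -0.003], [-1.0, -0.021, -0.0], [0.0, 0.003, -1.0]]
ft_force: [0.2, 0.1, -0.8]
finger_gap: 0.0347
```

```bash
python3 - <<'E'
from h import *
s=readout.sense(); print(s['ee_pos'],s['finger_gap'],shift([.625,.092,.0328]))
E
```

```text
[0.623912   0.09160361 0.1314586 ] 0.03465434500555215 [-0.4 -1.4 98.7]
```

>>> {"name": "drive_tool", "arguments": {"moves": [[0, [0, 0, 40], [0, 0, 0]], [0, [0, 0, 75], [0, 0, 0]], [0, [0, 0, 92], [0, 0, 0]], [0, [0, 0, 98.5], [0, 0, 0]], [0, [0, 0, 99], [0, 0, 0]], [0, [0, 0, 99], [0, 0, 0]]]}}

```text
time_s: 23.02
ee_pos: [0.6243, 0.0917, 0.0346]
ee_rot: [[0.021, -1.0, -0.0], [-1.0, -0.021, -0.0], [0.0, 0.0, -1.0]]
ft_force: [-0.4, -0.3, -0.9]
finger_gap: 0.035
```

>>> {"name": "drive_tool", "arguments": {"moves": [[0.55, [0, 0, 0], [0, 0, 0]], [0.55, [0, 0, 0], [0, 0, 0]], [0.55, [0, 0, 0], [0, 0, 0]], [0.55, [0, 0, -30], [0, 0, 0]], [0.55, [0, 0, -70], [0, 0, 0]], [0.55, [0, 0, -110], [0, 0, 0]], [0.55, [0, 0, -150], [0, 0, 0]], [0.55, [0, 0, -155], [0, 0, 0]], [0.55, [0, 0, -155], [0, 0, 0]]]}}

```text
time_s: 23.77
ee_pos: [0.6257, 0.0918, 0.1928]
ee_rot: [[0.021, -1.0, 0.006], [-1.0, -0.021, 0.0], [-0.0, -0.006, -1.0]]
ft_force: [1.1, -0.6, -0.1]
finger_gap: 0.047
```

```bash
python3 - <<'E'
from h import *
s=readout.sense(); print(s['ee_pos'],s['finger_gap'],s['ee_rot'].round(3).tolist())
p,d,c=grab('wrist'); P=cloud(d,c); save(p,'w9.png')
print('A',rect(P,[.58,.06,.035],[.68,.135,.047])); print('B',rect(P,[.58,-.04,.035],[.68,.045,.047])); 
p,d,c=grab('side'); hsv=cv2.cvtColor(p,cv2.COLOR_RGB2HSV)
mk=((hsv[...,0]<18)&(hsv[...,1]>110)&(hsv[...,2]>50)).astype(np.uint8);_,_,st,ce=cv2.connectedComponentsWithStats(mk)
for a,e in zip(st[1:],ce[1:]):
    if a[4]>8: print(e.round(0),a[4],onz(c,*e,.017).round(3))
print(shift([.627,-.153,.2]))
E
```

```text
[0.62565708 0.09177418 0.19279411] 0.047030586014875905 [[0.021, -1.0, 0.006], [-1.0, -0.021, 0.0], [-0.0, -0.006, -1.0]]
A (array([625.2,  90.6]), array([35.3, 35.4]), 81.8, 1480, np.float64(0.0418))
B (array([624.7,   9.4]), array([35.6, 35.5]), 48.0, 1510, np.float64(0.0417))
[350. 121.] 63 [0.749 0.467 0.017]
[347. 142.] 23 [0.71  0.327 0.017]
[334. 189.] 63 [0.623 0.086 0.017]
[339. 207.] 40 [0.622 0.007 0.017]
[319. 390.] 378 [ 0.485 -0.506  0.017]
[244.7   2.4 -11.1]
```

View pics/w9.png

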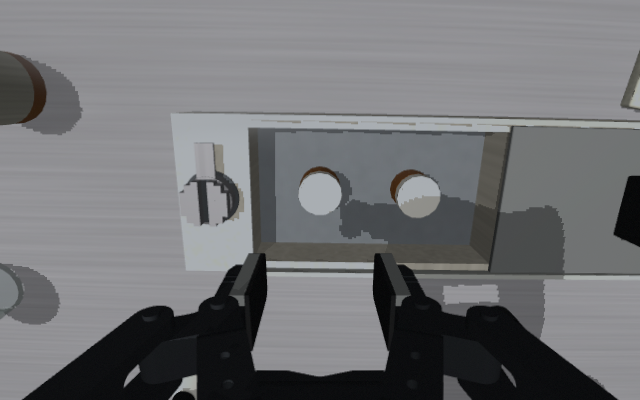

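Wrist view: jars stand at (320,193) and (415,195) in the compartment, and the cam at (207,200) points away, unlocked. No other amber jars on the bench. Back to the handle.

>>> {"name": "drive_tool", "arguments": {"moves": [[0.5, [40, 0, 0], [0, 0, 0]], [0.5, [80, 0, 0], [0, 0, 0]], [0.5, [120, 0, 0], [0, 0, 0]], [0.5, [160, 1, 0], [0, 0, 0]], [0.5, [200, 2, 0], [0, 0, 0]], [0.5, [235, 2, 10], [0, 0, 0]], [0.5, [245, 2, 30], [0, 0, 0]], [0.5, [245, 2, 45], [0, 0, 0]], [0.5, [245, 2, 45], [0, 0, 0]], [0.5, [245, 2, 45], [0, 0, 0]]]}}

```text
time_s: 24.7
ee_pos: [0.6271, -0.1531, 0.1423]
ee_rot: [[0.021, -1.0, -0.004], [-1.0, -0.021, 0.001], [-0.001, 0.004, -1.0]]
ft_force: [-0.2, -0.0, 0.6]
finger_gap: 0.0429
```

```bash
python3 - <<'E'
from h import *
p,d,c=grab('wrist'); P=cloud(d,c); s=readout.sense(); print(s['ee_pos'],s['finger_gap'],np.degrees(np.arctan2(s['ee_rot'][1,0],s['ee_rot'][0,0])))
print('handle',rect(P,[.58,-.22,.09],[.69,-.1,.1])); print(shift([.628,-.153,.082]))
E
```

```text
[ 0.62769501 -0.15288114  0.14355332] 0.04286325000864934 -88.79139622779076
handle (array([ 625.2, -154.2]), array([12., 50.]), 89.9, 1887, np.float64(0.0947))
[ 0.2 -0.4 61.6]
```

>>> {"name": "drive_tool", "arguments": {"moves": [[0.5, [1, 1, 25], [0, 0, 0]], [0.5, [1, 1, 50], [0, 0, 0]], [0.5, [1, 1, 61], [0, 0, 0]], [0.5, [1, 1, 61], [0, 0, 0]], [0, [1, 1, 61], [0, 0, 0]], [0, [1, 1, 61], [0, 0, 0]], [0, [1, 1, 61], [0, 0, 0]], [0, [1, 1, 61], [0, 0, 0]], [0, [1, 1, 61], [0, 0, 0]]], "newtons": 40}}

```text
time_s: 25.5
ee_pos: [0.6276, -0.153, 0.085]
ee_rot: [[0.02, -1.0, 0.002], [-1.0, -0.02, 0.001], [-0.001, -0.002, -1.0]]
ft_force: [1.0, 9.9, 2.7]
finger_gap: 0.0113
```

>>> {"name": "drive_tool", "arguments": {"moves": [[0, [-15, 0, 0], [0, 0, 0]], [0, [-40, 0, 0], [0, 0, 0]], [0, [-70, 0, 0], [0, 0, 0]], [0, [-100, 0, 0], [0, 0, 0]], [0, [-130, 0, 0], [0, 0, 0]], [0, [-160, 0, 0], [0, 0, 0]], [0, [-182, 0, 0], [0, 0, 0]], [0, [-195, 0, 0], [0, 0, 0]], [0, [-200, 0, 0], [0, 0, 0]], [0, [-201, 0, 0], [0, 0, 0]]]}}

```text
time_s: 26.33
ee_pos: [0.6264, 0.0472, 0.0851]
ee_rot: [[0.022, -1.0, 0.01], [-1.0, -0.022, -0.002], [0.002, -0.01, -1.0]]
ft_force: [16.6, -10.1, -5.2]
finger_gap: 0.0109
```

>>> {"name": "drive_tool", "arguments": {"moves": [[0, [-2, 0, 0], [0, 0, 0]], [0, [-4, 0, 0], [0, 0, 0]], [0, [-4, 0, 0], [0, 0, 0]]]}}

```text
time_s: 26.58
ee_pos: [0.6264, 0.0474, 0.0851]
ee_rot: [[0.021, -1.0, 0.01], [-1.0, -0.021, -0.005], [0.005, -0.01, -1.0]]
ft_force: [14.7, -28.5, -4.9]
finger_gap: 0.0111
```

At the shut stop: 28 N, with 0.2005 m of travel measured. Relax, release, rise.

>>> {"name": "drive_tool", "arguments": {"moves": [[0, [3.5, -1, 0], [0, 0, 0]], [0, [3.5, -1, 0], [0, 0, 0]], [0.5, [3.5, -1, 0], [0, 0, 0]], [0.5, [3.5, -1, 0], [0, 0, 0]], [0.5, [3.5, -1, 0], [0, 0, 0]], [0.5, [3.5, -1, -40], [0, 0, 0]], [0.5, [3.5, -1, -80], [0, 0, 0]], [0.5, [3.5, -1, -115], [0, 0, 0]], [0.5, [3.5, -1, -115], [0, 0, 0]], [0.5, [3.5, -1, -115], [0, 0, 0]]]}}

```text
time_s: 27.42
ee_pos: [0.624, 0.0476, 0.2005]
ee_rot: [[0.021, -1.0, 0.004], [-1.0, -0.021, -0.0], [0.0, -0.004, -1.0]]
ft_force: [0.1, -0.4, -0.1]
finger_gap: 0.0425
```

```bash
python3 - <<'E'
from h import *
p,d,c=grab('wrist'); P=cloud(d,c); s=readout.sense(); print(s['ee_pos'],s['ft_force'],s['finger_gap'],np.degrees(np.arctan2(s['ee_rot'][1,0],s['ee_rot'][0,0])))
print('handle',rect(P,[.58,-.02,.09],[.69,.1,.1]))
print('camtop',rect(P,[.58,.13,.069],[.67,.23,.076]))
print(shift([.4332,-.3325,.2]))
E
```

```text
[0.62332396 0.04751179 0.19868379] [-0.1945386  -0.22023328 -0.88218997] 0.04255004680436641 -88.78447471146791
handle (array([624.4,  45.5]), array([12. , 49.5]), 89.6, 1164, np.float64(0.0947))
camtop (array([623. , 176.7]), array([34.8, 35.7]), 0.8, 1454, np.float64(0.0718))
[375.9 198.1  -1.4]
```

Handle travel is 0.1997 m, so the cover is shut. Fetch the key.

>>> {"name": "drive_tool", "arguments": {"moves": [[0.5, [38, 20, 0], [0, 0, -0.1]], [0.5, [76, 40, 0], [0, 0, -0.2]], [0.5, [113, 60, 0], [0, 0, -0.2]], [0.5, [150, 80, 0], [0, 0, -0.2]], [0.5, [188, 100, 0], [0, 0, -0.2]], [0.5, [226, 120, 0], [0, 0, -0.2]], [0.5, [264, 140, 0], [0, 0, -0.2]], [0.5, [302, 160, 0], [0, 0, -0.2]], [0.5, [339, 180, 0], [0, 0, -0.2]], [0.5, [376, 198, 0], [0, 0, -0.2]]]}}

```text
time_s: 28.3
ee_pos: [0.4352, -0.3263, 0.1968]
ee_rot: [[0.219, -0.976, -0.002], [-0.976, -0.219, 0.002], [-0.002, 0.002, -1.0]]
ft_force: [1.4, 0.2, 0.3]
finger_gap: 0.0428
```

>>> {"name": "drive_tool", "arguments": {"moves": [[0.5, [0, 0, 20], [0, 0, 0]], [0.5, [0, 0, 40], [0, 0, 0]], [0.5, [0, 0, 40], [0, 0, 0]], [0.5, [0, 0, 40], [0, 0, 0]]]}}

```text
time_s: 28.63
ee_pos: [0.4365, -0.3247, 0.1569]
ee_rot: [[0.219, -0.976, -0.003], [-0.976, -0.219, 0.003], [-0.003, 0.002, -1.0]]
ft_force: [-0.7, -0.2, 0.4]
finger_gap: 0.0428
```

```bash
python3 - <<'E'
from h import *
p,d,c=grab('wrist'); P=cloud(d,c); s=readout.sense(); print(s['ee_pos'],s['finger_gap'],np.degrees(np.arctan2(s['ee_rot'][1,0],s['ee_rot'][0,0])))
print('keytop',rect(P,[.38,-.39,.085],[.49,-.28,.101])); print(shift([.433,-.3325,.07]))
E
```

```text
[ 0.43704357 -0.32487741  0.15788873] 0.042686880894447575 -77.32183797222343
keytop (array([ 433.3, -333.2]), array([40.5, 11.6]), 12.7, 1387, np.float64(0.0953))
[ 6.7  5.5 87.9]
```

>>> {"name": "drive_tool", "arguments": {"moves": [[0.5, [6.5, 5, 15], [0, 0, 0]], [0.5, [6.5, 5, 30], [0, 0, 0]], [0.5, [6.5, 5, 30], [0, 0, 0]]]}}

```text
time_s: 28.93
ee_pos: [0.4334, -0.332, 0.1272]
ee_rot: [[0.22, -0.976, -0.002], [-0.976, -0.22, 0.001], [-0.002, 0.001, -1.0]]
ft_force: [-0.4, 0.7, 0.1]
finger_gap: 0.043
```

```bash
python3 - <<'E'
from h import *
s=readout.sense(); print(s['ee_pos'],shift([.433,-.3325,.0705]))
E
```

```text
[ 0.43341795 -0.33200928  0.1271835 ] [ 0.5  0.4 56.7]
```

>>> {"name": "drive_tool", "arguments": {"moves": [[0.5, [0.5, 0.3, 25], [0, 0, 0]], [0.5, [0.5, 0.3, 48], [0, 0, 0]], [0.5, [0.5, 0.3, 56.5], [0, 0, 0]], [0.5, [0.5, 0.3, 56.5], [0, 0, 0]], [0.0, [0.5, 0.3, 56.5], [0, 0, 0]], [0.0, [0.5, 0.3, 56.5], [0, 0, 0]], [0.0, [0.5, 0.3, 56.5], [0, 0, 0]], [0.0, [0.5, 0.3, 56.5], [0, 0, 0]], [0.0, [0.5, 0.3, 56.5], [0, 0, 0]]], "newtons": 60}}

```text
time_s: 29.68
ee_pos: [0.4338, -0.3333, 0.0731]
ee_rot: [[0.219, -0.976, 0.001], [-0.976, -0.219, -0.001], [0.001, -0.001, -1.0]]
ft_force: [0.4, 3.7, 7.8]
finger_gap: 0.0116
```

>>> {"name": "drive_tool", "arguments": {"moves": [[0, [0, 0, -20], [0, 0, 0]], [0, [0, 0, -50], [0, 0, 0]], [0, [0, 0, -85], [0, 0, 0]], [0, [0, 0, -115], [0, 0, 0]], [0, [0, 0, -115], [0, 0, 0]], [0, [0, 0, -115], [0, 0, 0]]]}}

```text
time_s: 30.18
ee_pos: [0.4338, -0.3337, 0.1887]
ee_rot: [[0.219, -0.976, 0.003], [-0.976, -0.219, -0.003], [0.004, -0.002, -1.0]]
ft_force: [0.0, -0.2, -1.1]
finger_gap: 0.0114
```

```bash
python3 - <<'E'
from h import *
s=readout.sense(); print(s['ee_pos'],s['ft_force'],s['finger_gap'],np.degrees(np.arctan2(s['ee_rot'][1,0],s['ee_rot'][0,0])),shift([.6235,.1772,.185]))
E
```

```text
[ 0.43378398 -0.33371162  0.1887451 ] [ 0.04538113 -0.17608958 -1.08719917] 0.01138357055371796 -77.34892086520568 [-457.  -297.     2.8]
```

>>> {"name": "drive_tool", "arguments": {"moves": [[0, [-34, -22, 0], [0, 0, -0.12]], [0, [-68, -44, 0], [0, 0, -0.24]], [0, [-102, -66, 0], [0, 0, -0.36]], [0, [-136, -88, 0], [0, 0, -0.48]], [0, [-170, -110, 0], [0, 0, -0.6]], [0, [-204, -132, 0], [0, 0, -0.72]], [0, [-238, -154, 0], [0, 0, -0.84]], [0, [-272, -176, 0], [0, 0, -0.96]], [0, [-306, -198, 0], [0, 0, -1.08]], [0, [-340, -220, 0], [0, 0, -1.2]]]}}

```text
time_s: 31.02
ee_pos: [0.5735, 0.0486, 0.1855]
ee_rot: [[0.99, -0.144, -0.002], [-0.144, -0.99, -0.0], [-0.002, 0.0, -1.0]]
ft_force: [0.8, 0.1, -1.0]
finger_gap: 0.0112
```

>>> {"name": "drive_tool", "arguments": {"moves": [[0, [0, 0, 0], [0, 0, -0.12]], [0, [0, 0, 0], [0, 0, -0.24]], [0, [0, 0, 0], [0, 0, -0.36]], [0, [0, 0, 0], [0, 0, -0.48]], [0, [0, 0, 0], [0, 0, -0.6]], [0, [0, 0, 0], [0, 0, -0.72]], [0, [0, 0, 0], [0, 0, -0.84]], [0, [0, 0, 0], [0, 0, -0.96]], [0, [0, 0, 0], [0, 0, -1.08]], [0, [0, 0, 0], [0, 0, -1.2]]]}}

```text
time_s: 31.85
ee_pos: [0.5731, 0.0465, 0.1853]
ee_rot: [[0.492, 0.87, -0.002], [0.87, -0.492, -0.0], [-0.001, -0.002, -1.0]]
ft_force: [0.3, -0.3, -0.8]
finger_gap: 0.0113
```

>>> {"name": "drive_tool", "arguments": {"moves": [[0, [0, 0, 0], [0, 0, -0.12]], [0, [0, 0, 0], [0, 0, -0.24]], [0, [0, 0, 0], [0, 0, -0.36]], [0, [0, 0, 0], [0, 0, -0.48]], [0, [0, 0, 0], [0, 0, -0.54]], [0, [0, 0, 0], [0, 0, -0.54]], [0, [0, 0, 0], [0, 0, -0.54]]]}}

```text
time_s: 32.43
ee_pos: [0.5733, 0.0466, 0.1858]
ee_rot: [[-0.017, 1.0, -0.002], [1.0, 0.017, -0.0], [-0.0, -0.002, -1.0]]
ft_force: [-0.2, -0.4, -1.9]
finger_gap: 0.0112
```

```bash
python3 - <<'E'
from h import *
s=readout.sense(); y=np.degrees(np.arctan2(s['ee_rot'][1,0],s['ee_rot'][0,0])); t=s['ee_pos']; print(t,s['finger_gap'],y,shift([.6235,.1772,.15]),s['joint_positions'].round(1))
p,d,c=grab('wrist'); P=cloud(d,c)
q=(P-t)@s['ee_rot']  # tool coordinates
for lo in np.arange(.018,.05,.004):
    k=q[(abs(q[...,0])<.03)&(abs(q[...,1])<.04)&(q[...,2]>lo)&(q[...,2]<=lo+.004)]
    if len(k)>15: print(lo.round(3),len(k),k.min(0).round(4),k.max(0).round(4))
E
```

```text
[0.57325762 0.04655575 0.18575522] 0.011178119573076132 90.96346912585747 [129.8  52.5  35.7] [ -1.9  28.  100.2  -0.   51.9 -92.9]
0.018 83 [-0.0074 -0.02    0.018 ] [ 0.0044 -0.0179  0.0219]
0.022 75 [-0.0129 -0.0219  0.022 ] [ 0.0096 -0.0047  0.026 ]
0.026 1027 [-0.0136 -0.022   0.026 ] [ 0.0105 -0.0036  0.03  ]
0.03 58 [-0.0135 -0.0219  0.03  ] [ 0.0104 -0.0204  0.0325]
```

```bash
python3 - <<'E'
from h import *
s=readout.sense(); t=s['ee_pos']; p,d,c=grab('wrist'); P=cloud(d,c); q=(P-t)@s['ee_rot']
dark=p.max(-1)<60
for lo in np.arange(-.03,.05,.005):
    b=(abs(q[...,0])<.02)&(abs(q[...,1])<.026)&(q[...,2]>lo)&(q[...,2]<=lo+.005)
    k=q[b]; kd=q[b&dark&(q[...,1]<-.0185)]
    print(lo.round(3),len(k),k.min(0).round(4) if len(k) else '',k.max(0).round(4) if len(k) else '',('edge',len(kd),kd[:,0].min().round(4),kd[:,0].max().round(4)) if len(kd)>3 else '')
save(cv2.resize(p[180:380,220:420],None,fx=3,fy=3,interpolation=cv2.INTER_CUBIC),'w10.png')
E
```

```text
-0.03 457 [-0.0199 -0.0143 -0.03  ] [ 0.0199  0.0067 -0.025 ] 
-0.025 4177 [-0.0177 -0.0205 -0.025 ] [ 0.0148  0.0202 -0.02  ] ('edge', 189, np.float64(-0.0068), np.float64(0.0043))
-0.02 526 [-0.0199 -0.0203 -0.02  ] [ 0.0179 -0.0067 -0.015 ] ('edge', 198, np.float64(-0.0069), np.float64(0.0043))
-0.015 618 [-0.0198 -0.0204 -0.015 ] [ 0.0182 -0.0061 -0.01  ] ('edge', 180, np.float64(-0.0069), np.float64(0.0044))
-0.01 542 [-0.0199 -0.0201 -0.01  ] [ 0.018  -0.0064 -0.005 ] ('edge', 167, np.float64(-0.007), np.float64(0.0042))
-0.005 486 [-0.0199 -0.0201 -0.005 ] [ 0.018  -0.0064 -0.    ] ('edge', 146, np.float64(-0.007), np.float64(0.004))
0.0 449 [-0.0199 -0.02    0.    ] [ 0.018  -0.0063  0.005 ] ('edge', 126, np.float64(-0.007), np.float64(0.0041))
0.005 319 [-0.0195 -0.0201  0.005 ] [ 0.0166 -0.0065  0.01  ] ('edge', 118, np.float64(-0.0069), np.float64(0.004))
0.01 136 [-0.0135 -0.0201  0.01  ] [ 0.0105 -0.0106  0.0149] ('edge', 106, np.float64(-0.0071), np.float64(0.0041))
0.015 102 [-0.0073 -0.0199  0.015 ] [ 0.0043 -0.0178  0.0198] ('edge', 95, np.float64(-0.0068), np.float64(0.0038))
0.02 90 [-0.0074 -0.0203  0.02  ] [ 0.0044 -0.0177  0.0249] ('edge', 84, np.float64(-0.007), np.float64(0.004))
0.025 1043 [-0.0136 -0.0221  0.025 ] [ 0.0105 -0.0035  0.0299] 
0.03 62 [-0.0134 -0.0219  0.03  ] [ 0.0104 -0.0206  0.0323] 
0.035 0   
0.04 0   
0.045 0
```

View pics/w10.png

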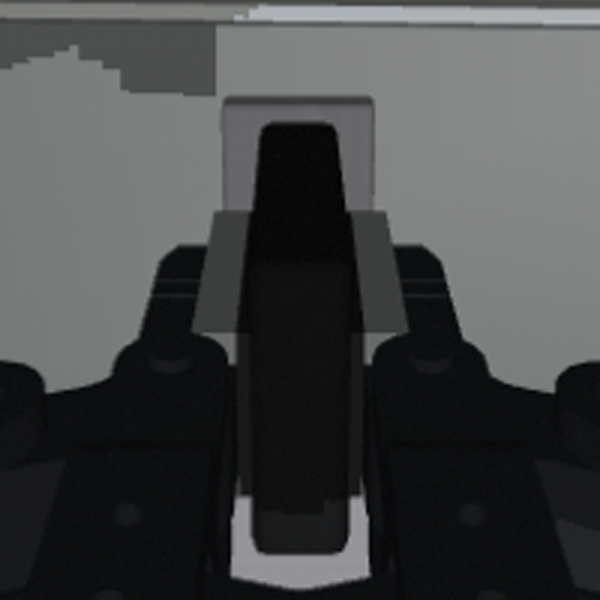

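The picture shows the key upright and centred between the pads, so the 1.4 mm offset is camera bias. I'll view the key and cam together and use only their difference.

>>> {"name": "drive_tool", "arguments": {"moves": [[0, [40, 30, 0], [0, 0, 0]], [0, [80, 60, 0], [0, 0, 0]], [0, [131, 87, 0], [0, 0, 0]], [0, [131, 87, 0], [0, 0, 0]], [0, [131, 87, 20], [0, 0, 0]], [0, [131, 87, 20], [0, 0, 0]], [0, [131, 87, 20], [0, 0, 0]]]}}

```text
time_s: 33.12
ee_pos: [0.6572, 0.1791, 0.1655]
ee_rot: [[-0.019, 1.0, -0.003], [1.0, 0.019, -0.001], [-0.001, -0.003, -1.0]]
ft_force: [1.2, -0.4, -0.6]
finger_gap: 0.0113
```

```bash
python3 - <<'E'
from h import *
s=readout.sense(); t=s['ee_pos'];print(t,np.degrees(np.arctan2(s['ee_rot'][1,0],s['ee_rot'][0,0])))
p,d,c=grab('wrist'); P=cloud(d,c)
q=(P-t)@s['ee_rot']; k=P[(abs(q[...,0])<.03)&(abs(q[...,1])<.03)&(q[...,2]>.024)&(q[...,2]<.032)]; print('collar',len(k),k.min(0).round(4),k.max(0).round(4))
m=np.all((P>[.58,.13,.0695])&(P<[.67,.23,.075]),-1); print('camtop',rect(P,[.58,.13,.0695],[.67,.23,.075]))
(cc,rad)=cv2.minEnclosingCircle((P[m][:,:2]*1000).astype(np.float32)); print(cc,rad,np.median(P[m][:,2]))
r=np.hypot(P[...,0]-cc[0]/1e3,P[...,1]-cc[1]/1e3); f=P[(r<.0175)&(P[...,2]<.066)&(P[...,2]>.06)]; print('slot',len(f),f.mean(0),f.min(0),f.max(0),np.polyfit(f[:,0],f[:,1],1))
E
```

```text
[0.65723893 0.17909162 0.16545851] 91.06588132284004
collar 1112 [0.6352 0.1654 0.1336] [0.6538 0.1893 0.1415]
camtop (array([623. , 176.9]), array([34.3, 34.7]), 0.2, 1922, np.float64(0.0719))
(622.8623046875, 176.81591796875) 19.575130462646484 0.07194167364104005
slot 583 [0.62234076 0.17680713 0.06237887] [0.60547406 0.16211769 0.06035591] [0.64033288 0.1916694  0.06558224] [0.01198516 0.16934828]
```

>>> {"name": "drive_tool", "arguments": {"moves": [[0, [0, -20, 0], [0, 0, 0]], [0, [0, -34, 0], [0, 0, 0]], [0, [0, -34, 18], [0, 0, 0]], [0, [0, -34, 28], [0, 0, 0]], [0, [0, -34, 28], [0, 0, 0]], [0, [0, -34, 28], [0, 0, 0]]]}}

```text
time_s: 33.67
ee_pos: [0.6244, 0.1779, 0.1389]
ee_rot: [[-0.018, 1.0, -0.0], [1.0, 0.018, -0.0], [-0.0, -0.0, -1.0]]
ft_force: [1.1, 0.2, -1.4]
finger_gap: 0.0114
```

```bash
python3 - <<'E'
from h import *
s=readout.sense(); print(s['ee_pos'],s['ft_force'],shift([.6229,.1783,.1115]))
E
```

```text
[0.62435894 0.17792519 0.13893896] [ 1.09248991  0.19595765 -1.36843481] [ 0.4 -1.4 27.4]
```

>>> {"name": "drive_tool", "arguments": {"moves": [[0, [0.3, -1, 10], [0, 0, 0]], [0, [0.3, -1, 17], [0, 0, 0]], [0, [0.3, -1, 23], [0, 0, 0]], [0, [0.3, -1, 27], [0, 0, 0]], [0, [0.3, -1, 27], [0, 0, 0]], [0, [0.3, -1, 27], [0, 0, 0]]]}}

```text
time_s: 34.17
ee_pos: [0.6231, 0.1789, 0.1115]
ee_rot: [[-0.019, 1.0, -0.0], [1.0, 0.019, -0.0], [-0.0, -0.0, -1.0]]
ft_force: [0.7, 0.2, -0.3]
finger_gap: 0.0111
```

>>> {"name": "drive_tool", "arguments": {"moves": [[0, [0, 0, 0], [0, 0, 0.1]], [0, [0, 0, 0], [0, 0, 0.2]], [0, [0, 0, 0], [0, 0, 0.3]], [0, [0, 0, 0], [0, 0, 0.4]], [0, [0, 0, 0], [0, 0, 0.5]], [0, [0, 0, 0], [0, 0, 0.6]], [0, [0, 0, 0], [0, 0, 0.7]], [0, [0, 0, 0], [0, 0, 0.8]], [0, [0, 0, 0], [0, 0, 0.9]], [0, [0, 0, 0], [0, 0, 1.0]]]}}

```text
time_s: 35.0
ee_pos: [0.6235, 0.1786, 0.1121]
ee_rot: [[0.834, 0.552, 0.001], [0.552, -0.834, -0.0], [0.001, 0.001, -1.0]]
ft_force: [1.7, -1.7, -2.9]
finger_gap: 0.0114
```

>>> {"name": "drive_tool", "arguments": {"moves": [[0, [0, 0, 0], [0, 0, 0.1]], [0, [0, 0, 0], [0, 0, 0.2]], [0, [0, 0, 0], [0, 0, 0.3]], [0, [0, 0, 0], [0, 0, 0.4]], [0, [0, 0, 0], [0, 0, 0.5]], [0, [0, 0, 0], [0, 0, 0.58]], [0, [0, 0, 0], [0, 0, 0.66]], [0, [0, 0, 0], [0, 0, 0.72]], [0, [0, 0, 0], [0, 0, 0.72]]]}}

```text
time_s: 35.75
ee_pos: [0.6235, 0.1786, 0.1122]
ee_rot: [[0.991, -0.132, 0.001], [-0.132, -0.991, -0.0], [0.001, 0.0, -1.0]]
ft_force: [0.7, -1.1, -1.4]
finger_gap: 0.0115
```

```bash
python3 - <<'E'
from h import *
s=readout.sense();print(s['ee_pos'],s['ft_force'],s['wrist_torque'],np.degrees(np.arctan2(s['ee_rot'][1,0],s['ee_rot'][0,0])))
E
```

```text
[0.62354333 0.17862339 0.11216513] [ 0.70786049 -1.1048299  -1.36331971] [-0.18537191 -0.21726794  0.03353552] -7.599829088506675
```

>>> {"name": "drive_tool", "arguments": {"moves": [[0, [0, 0, 0], [0, 0, 0.05]], [0, [0, 0, 0], [0, 0, 0.1]], [0, [0, 0, 0], [0, 0, 0.14]], [0, [0, 0, 0], [0, 0, 0.14]]]}}

```text
time_s: 36.08
ee_pos: [0.6235, 0.1786, 0.1122]
ee_rot: [[0.964, -0.265, 0.001], [-0.265, -0.964, -0.001], [0.001, 0.0, -1.0]]
ft_force: [1.4, -3.0, -1.0]
finger_gap: 0.011
```

```bash
python3 - <<'E'
from h import *
s=readout.sense();print(s['ee_pos'],s['ft_force'],s['wrist_torque'],np.degrees(np.arctan2(s['ee_rot'][1,0],s['ee_rot'][0,0])))
E
```

```text
[0.62353553 0.17861544 0.11215868] [ 1.37245246 -2.95852863 -0.96191261] [-0.67589212 -0.43975628  0.86964571] -15.347101257390236
```

At the stop, with 0.87 N·m. Back off and lift out.

>>> {"name": "drive_tool", "arguments": {"moves": [[0, [0, 0, 0], [0, 0, -0.1]], [0, [0, 0, 0], [0, 0, -0.2]], [0, [0, 0, 0], [0, 0, -0.24]], [0, [0, 0, 0], [0, 0, -0.24]], [0, [0, 0, -10], [0, 0, -0.24]], [0, [0, 0, -25], [0, 0, -0.24]], [0, [0, 0, -50], [0, 0, -0.24]], [0, [0, 0, -75], [0, 0, -0.24]], [0, [0, 0, -75], [0, 0, -0.24]]]}}

```text
time_s: 36.83
ee_pos: [0.6247, 0.1793, 0.1925]
ee_rot: [[1.0, -0.031, 0.007], [-0.031, -1.0, 0.001], [0.007, -0.002, -1.0]]
ft_force: [1.1, 0.3, -0.4]
finger_gap: 0.0113
```

```bash
python3 - <<'E'
from h import *
s=readout.sense(); t=s['ee_pos'];y=np.degrees(np.arctan2(s['ee_rot'][1,0],s['ee_rot'][0,0]));print(t,s['ft_force'],y,'turn',np.radians(y+77.35),shift([.4338,-.3335,.188]))
for n in ('scene','side'):
    p,d,c=grab(n); P=cloud(d,c)
    rel=P[...,:2]-[.6235,.178]; r=np.hypot(rel[...,0],rel[...,1]); a=np.degrees(np.arctan2(rel[...,1],rel[...,0]))
    k=(P[...,2]>.0595)&(P[...,2]<.067)&(r>.022)&(r<.042)&(abs(a+90)<45); print(n,k.sum(),np.arctan2(rel[k][:,1].mean(),rel[k][:,0].mean())*57.3)
E
```

```text
[0.62471083 0.17933985 0.19248785] [ 1.11482442  0.33218728 -0.43779422] -1.754546879290178 turn 1.3193895564934088 [-175.1  518.4    2.3]
scene 24 -87.64604855507251
side 35 -89.36894787359562
```

>>> {"name": "drive_tool", "arguments": {"moves": [[0, [0, 35, 0], [0, 0, 0]], [0, [0, 70, 0], [0, 0, 0]], [0, [15, 105, 0], [0, 0, 0]], [0, [15, 105, 0], [0, 0, 0]], [0, [15, 105, 0], [0, 0, 0]]]}}

```text
time_s: 37.35
ee_pos: [0.6349, 0.0717, 0.1858]
ee_rot: [[0.999, -0.033, -0.002], [-0.033, -0.999, 0.0], [-0.002, 0.0, -1.0]]
ft_force: [-0.6, 0.3, -1.1]
finger_gap: 0.0112
```

```bash
python3 - <<'E'
from h import *
s=readout.sense(); t=s['ee_pos'];y=np.degrees(np.arctan2(s['ee_rot'][1,0],s['ee_rot'][0,0]));print(t,y)
p,d,c=grab('wrist'); P=cloud(d,c); save(p,'w11.png')
q=P[(abs(P[...,0]-.6229)<.02)&(P[...,1]<.157)&(P[...,1]>.130)&(P[...,2]>.0597)&(P[...,2]<.067)];print('tongue',len(q),q.mean(0),np.polyfit(q[:,1],q[:,0],1),q.min(0),q.max(0))
print('camtop',rect(P,[.58,.13,.0695],[.67,.23,.075]))
e=(P-t)@s['ee_rot']; k=e[(abs(e[...,0])<.03)&(abs(e[...,1])<.03)&(e[...,2]>.024)&(e[...,2]<.0295)]; print('collar',cv2.minAreaRect((k[:,:2]*1000).astype(np.float32)),k[:,2].mean())
print(np.degrees(np.arctan2(*( (lambda h:(h[1],h[0]))(np.array([1,0]))))))
print('cover handle',rect(P,[.58,-.0,.09],[.69,.09,.1]))
E
```

```text
[0.63493986 0.07165152 0.18580022] -1.9063815889856044
tongue 727 [0.62315003 0.1451138  0.06152807] [-0.01140846  0.62480555] [0.6160539  0.13320714 0.0597548 ] [0.63024445 0.15695468 0.06347857]
camtop (array([622.9, 176.7]), array([34.1, 35.2]), 89.8, 2103, np.float64(0.072))
collar ((-0.31296825408935547, -11.562024116516113), (23.907432556152344, 18.297014236450195), 0.7971063852310181) 0.027315631153812858
0.0
cover handle (array([607.4,  46.1]), array([12.2, 17.5]), 88.9, 420, np.float64(0.0944))
```

View pics/w11.png

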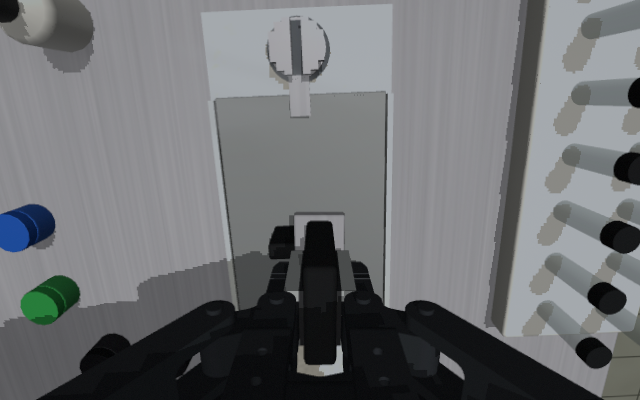

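Cam seated: slot and tongue lie along the station at (297,50)-(300,115), about -89.6°. The key is still straight in the jaws. Return it.

>>> {"name": "drive_tool", "arguments": {"moves": [[0, [-16, 35, 0], [0, 0, 0.12]], [0, [-32, 70, 0], [0, 0, 0.24]], [0, [-49, 107, 0], [0, 0, 0.36]], [0, [-66, 144, 0], [0, 0, 0.48]], [0, [-82, 180, 0], [0, 0, 0.6]], [0, [-98, 216, 0], [0, 0, 0.72]], [0, [-115, 252, 0], [0, 0, 0.84]], [0, [-132, 288, 0], [0, 0, 0.96]], [0, [-148, 325, 0], [0, 0, 1.08]], [0, [-164, 361, 0], [0, 0, 1.2]]]}}

```text
time_s: 38.23
ee_pos: [0.4594, -0.2828, 0.1866]
ee_rot: [[0.33, -0.944, -0.0], [-0.944, -0.33, 0.001], [-0.001, 0.0, -1.0]]
ft_force: [0.7, -0.1, -0.7]
finger_gap: 0.0118
```

>>> {"name": "drive_tool", "arguments": {"moves": [[0, [0, 0, 0], [0, 0, 0.1]], [0, [0, 0, 0], [0, 0, 0.117]], [0, [0, 0, 0], [0, 0, 0.117]], [0, [0, 0, 0], [0, 0, 0.117]]]}}

```text
time_s: 38.57
ee_pos: [0.4607, -0.281, 0.1866]
ee_rot: [[0.227, -0.974, -0.0], [-0.974, -0.227, 0.0], [-0.001, 0.0, -1.0]]
ft_force: [-0.6, 0.5, -1.5]
finger_gap: 0.0111
```

```bash
python3 - <<'E'
from h import *
s=readout.sense(); y=np.degrees(np.arctan2(s['ee_rot'][1,0],s['ee_rot'][0,0]));print(s['ee_pos'],y,np.radians(y+77.35),shift([.4336,-.3330,.128]))
E
```

```text
[ 0.46070704 -0.28103383  0.18658992] -76.89858073360668 0.00787875250550075 [44.5 38.2 58.6]
```

>>> {"name": "drive_tool", "arguments": {"moves": [[0, [25, 20, 0], [0, 0, 0.008]], [0, [44.5, 38, 0], [0, 0, 0.008]], [0, [44.5, 38, 30], [0, 0, 0.008]], [0, [44.5, 38, 58], [0, 0, 0.008]], [0, [44.5, 38, 58], [0, 0, 0.008]], [0, [44.5, 38, 58], [0, 0, 0.008]], [0, [44.5, 38, 58], [0, 0, 0.008]]]}}

```text
time_s: 39.15
ee_pos: [0.434, -0.3338, 0.1299]
ee_rot: [[0.217, -0.976, 0.001], [-0.976, -0.217, -0.001], [0.001, -0.0, -1.0]]
ft_force: [0.4, -0.4, -0.1]
finger_gap: 0.011
```

```bash
python3 - <<'E'
from h import *
s=readout.sense(); print(s['ee_pos'],shift([.4336,-.3330,.0731]))
E
```

```text
[ 0.43397743 -0.33377867  0.12989967] [-0.9  0.2 56.8]
```

>>> {"name": "drive_tool", "arguments": {"moves": [[0, [-0.7, 0, 20], [0, 0, 0]], [0, [-0.7, 0, 38], [0, 0, 0]], [0, [-0.7, 0, 50], [0, 0, 0]], [0, [-0.7, 0, 56], [0, 0, 0]], [0, [-0.7, 0, 58], [0, 0, 0]], [0, [-0.7, 0, 58], [0, 0, 0]]]}}

```text
time_s: 39.65
ee_pos: [0.4335, -0.3331, 0.0727]
ee_rot: [[0.215, -0.977, 0.001], [-0.977, -0.215, -0.001], [0.001, -0.001, -1.0]]
ft_force: [-0.6, 6.2, 7.2]
finger_gap: 0.0115
```

Seated: 7 N and TCP at 0.0727. Release and rise.

>>> {"name": "drive_tool", "arguments": {"moves": [[0.5, [0, 0, 0], [0, 0, 0]], [0.5, [0, 0, 0], [0, 0, 0]], [0.5, [0, 0, 0], [0, 0, 0]], [0.5, [0, 0, 0], [0, 0, 0]], [0.5, [0, 0, -30], [0, 0, 0]], [0.5, [0, 0, -70], [0, 0, 0]], [0.5, [0, 0, -110], [0, 0, 0]], [0.5, [0, 0, -130], [0, 0, 0]], [0.5, [0, 0, -130], [0, 0, 0]], [0.5, [0, 0, -130], [0, 0, 0]]]}}

```text
time_s: 40.48
ee_pos: [0.433, -0.3338, 0.2018]
ee_rot: [[0.214, -0.977, 0.002], [-0.977, -0.214, -0.002], [0.002, -0.001, -1.0]]
ft_force: [-0.7, 1.2, 0.4]
finger_gap: 0.0427
```

```bash
python3 - <<'E'
from h import *
p,d,c=grab('wrist'); P=cloud(d,c); s=readout.sense(); print(s['ee_pos'],s['ft_force'])
print('keytop',rect(P,[.38,-.39,.085],[.49,-.28,.101])); print('collar',rect(P,[.38,-.39,.0445],[.49,-.28,.052])); print('holder',rect(P,[.36,-.42,.036],[.5,-.26,.0435]))
p,d,c=grab('side'); save(p,'side12.png'); P=cloud(d,c); print('handle',rect(P,[.57,-.02,.08],[.7,.1,.1]))
E
```

```text
[ 0.43270958 -0.33347134  0.20060276] [0.05416469 0.55184637 0.15058405]
keytop (array([ 433.2, -334. ]), array([40. , 11.4]), 12.5, 957, np.float64(0.0955))
collar (array([ 433.1, -333.9]), array([43.4, 23.7]), 12.6, 666, np.float64(0.046))
holder (array([ 431.7, -330.9]), array([90.8, 70.2]), 13.0, 6751, np.float64(0.04))
handle (array([623.4,  46.2]), array([17.9, 49.3]), 86.1, 141, np.float64(0.0912))
```

View pics/side12.png

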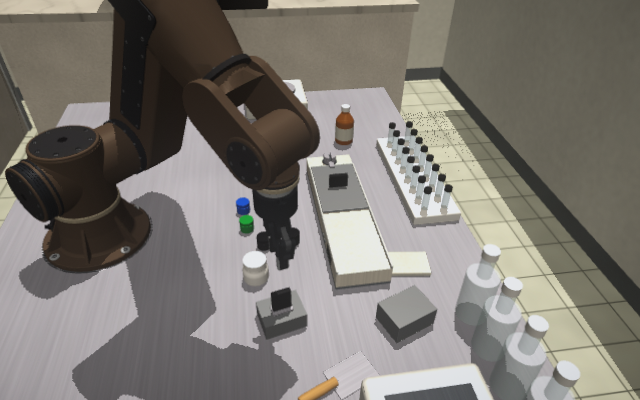

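The side view shows the key upright at (282,300), the cover shut at (338,182), no amber jars left on the bench, and the bystanders in view where they were. Handing in.

```bash
python3 -c "
from h import *
print(job_done())"
```

```text
the job is handed in; nothing more can be done
None
```

I finished the whole sequence and handed the job in at about 40 s of robot time. The hand-in gives no verdict.

I unlocked the cam with the key, put the key back, slid the cover open, and stood both amber jars in the compartment. I found only two amber jars on the bench. Then I shut the cover, locked the cam with the key until it stalled at its stop, and returned the key to its holder.

**Last checks:**
- **Jars:** both were upright on the compartment floor before I shut the cover, with their tops at 42 mm. I could not see them after that.
- **Cover:** the handle had moved 0.1997 m from open to shut.
- **Cam:** the tongue lies at about -89.6°, against -88.7° expected when seated.
- **Key:** it stands 3.4 mm from the holder's centre (8 mm allowed), with its collar flat on the holder's top.
- **Bystanders:** those visible in the last side view look unmoved. The arm hid the beaker and the small white bottle, so I did not check those two there.

**Disagreement:** the wrist camera read up to about 1.7 mm off in y compared with the arm's own position. For the locking insertion I lined the key up with the cam by their difference in one picture, and it went in with almost no force.

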